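# Hold the hatch hinge leaf in line for its pin

## Task

A wooden spacer sits between the two knuckles of the hinge on the blue jamb post: lift it out and put it down in the grey tray. Then, of the two loose hinge leaves, pick up the one whose knuckle fits between those two, bring it in level with its plate pointing away from the post, and line up the holes of all three knuckles so that the pin could be pushed through. Finish while holding the leaf there steadily in the gripper, without forcing it against the jamb, and leave the other things on the bench where they are.

Things in the scene. Friction and masses are not known exactly. Their poses are not given: they have to be found in the camera images.
- jamb_axis (a point): Centre of the gap between the jamb's two fixed steel knuckles, on their hole line, 130 mm above the bench. y runs along the hole line (level), z up, x from the knuckles to the post. Each knuckle is a tube along y, 28 mm outside, 16 mm bore, 24 mm long; the gap between them is 30 mm wide (15 mm either side of this point). Nothing in or below the gap would carry a leaf.
- jamb: The bolted-down jamb; origin on the bench, straight below jamb_axis, same axes. A blue post 86 mm wide, 150 mm high, its near face 27.5 mm behind the hole line (+x), with a steel hinge leaf on that face (21.5 mm behind the hole line). Foot plate 12 mm high, 120 mm wide, from the hole line to 110 mm behind it.
- leaf_grip (a point): Place to grip the steel leaf that fits (narrow knuckle): middle of the length of its upright rib, 28 mm above its underside, near the centre of mass. It lies flat, the right side up for the hinge. x points to its knuckle, z up. The rib is 12 mm thick (y), 54 mm long (x) and stands from 6 to 48 mm above the underside, on a plate 70 (x) by 64 (y) by 6 mm.
- leaf_axis (a point): Centre of that leaf's knuckle, on its hole line: 52 mm along +x from leaf_grip and 14 mm lower (14 mm above the underside). The knuckle is a tube along y, 28 mm outside, 16 mm bore, 24 mm long, on a neck beyond the plate. It must come to jamb_axis, with its x pointing as the jamb's x.
- leaf: The same leaf, 0.4 to 0.65 kg; origin on the underside below the plate's centre, 8 mm along -x from the grip point and 28 mm lower, same axes.
- wide_leaf_grip (a point): The other hinge leaf, to be left alone: the same plate and rib, but with a knuckle 48 mm long, too wide for the gap. The point is the middle of its rib, 28 mm above the underside. The two leaves may lie in either of two places.
- spacer_grip (a point): Place to grip the wooden spacer: on its upright handle (18 mm square, 46 mm high), 18 mm below the handle's top and 78 mm above the spacer's lower end. x, y, z as the jamb's at the start.
- spacer_mid (a point): Middle of the wooden spacer, half-way along its length (8 mm above the flange's underside).
- spacer: The wooden spacer, 60 g, 96 mm high; origin at the centre of its flange's underside, 38 mm below the grip point. The flange, 24 (x) by 50 (y) by 10 mm, lies on top of the two knuckles under the handle; a stem 24 mm square hangs 40 mm down into the gap with 3 mm play each side. It lifts straight up.
- tray: Grey plastic tray, fixed, origin at the centre of its underside on the bench; 170 (x) by 200 (y) by 40 mm high outside, walls and floor 4 mm.
- pin_mid (a point): Hinge pin lying on the bench, a steel rod 12 mm thick and 95 mm long with a bent 36 mm end; this is the middle of the rod. Leave it.
- wrench_mid (a point): Open-ended wrench lying on the bench; leave it.
- can_mid (a point): Grease can, 66 mm across, 100 mm high, its middle; leave it.
- bottle_mid (a point): Green glass bottle, 60 mm across, 180 mm high, its middle; leave it.
- flange_mid (a point): Dark steel flange ring, 90 mm across and 14 mm high, its middle; leave it.
- weight_mid (a point): Brass cylinder, 40 mm across and 50 mm high, its middle; leave it.

How it is judged:
By the outcome, as a careful person would: the job done as asked, in the order asked, and still so for the second after the job is handed in, while the arm keeps its last pose, push and grip.
It also fails if it takes over 59 s, if anything falls off the work surface, if the arm or the gripper's body presses on something with over 40 N, if the wrist force passes 120 N, or if a joint passes its speed limit or range.

## Robot

A 6-joint arm with a two-finger parallel gripper is mounted at the origin on the work surface. World frame = base frame: x ahead of the robot, y to its left, z up, the work surface at z = 0. Lengths are in m, angles in degrees, forces in N, time in s.
With the tool pointing down it reaches from about 0.3 to 0.75 m from the base axis. Payload 8.5 kg.
Tool frame: the origin (TCP) lies midway between the tips of the shut fingers; the grasp point (between the pads) lies env.tcp_to_grasp behind it (env.tcp_to_grasp is the distance from the TCP to the grasp point, in m); z points along the fingers, y is the direction in which the jaws open and shut (so a half turn about z gives the same grasp; the last joint's range is limited). The gripper opens to 85 mm and grips with 20 to 120 N. Pads are 22 mm wide; open, the fingers measure 114 mm over their backs; the gripper's body (76 mm by 85 mm) begins 54 mm behind the grasp point. The pads swing forward as they close: fully open they stand 13 mm farther back than shut.
Start: joints at [59.112, 21.807, 74.336, -0, 83.858, -12.336], TCP at [0.175, 0.521, 0.231] pointing down, gripper open.
Joint ranges: [-178.18, 178.18], [-50.72, 133.34], [12.68, 142.11], [-81.47, 261.47], [9.98, 163.14], [-165.26, 165.26]. Speed limits (degrees/s): [136.94, 136.94, 180, 180, 180, 180].

## Interface

Orientations are given as a 3x3 rotation matrix whose columns are the frame's x, y, z axes.
In Python, from rig import readout, imaging, job, env gives the robot as it stands.
- The arm moves only by the tool move_arm, never from a script. Its argument "motion" is a list of rows, each a list of 3 entries, a list of its own where there are three numbers: the shift along the tool's x, y, z normalised to -1 to 1, where 1 is 0.02 m, then the turn, a rotation vector about the tool's x, y, z normalised to -1 to 1, where 1 is 120 degrees, then the gripper command: -1 is shut, 1 is fully open, values between are in proportion. In form: [[[tx, ty, tz], [rx, ry, rz], claw], ...]. A call has 1 to 12 rows; each row shifts and turns the pose as measured when the row begins, along the tool's axes as they then stand; what a row does not reach is not made up. A row lasts 1/12 s, in which the tool goes at most 41.7 mm and 7.16 degrees, less where a joint would pass 70% of its speed; a pose out of reach is approached as far as the arm can. A call with a number of a shift or a turn outside -1 to 1 is refused whole. A call with a gripper value outside its range is refused whole. The fingers move at their own pace and stop on an object; "squeeze" is the grip in N (left out, the last holds). Time passes only in rows, so rows that do not move let the fingers close. It gives the time, the measured TCP pose, the force and the opening at its end, in the units of the state.
- readout.observe(): the state, without advancing time (a new reading comes with each control period).
- imaging.get_image(name): name is "scene" or "top" or "wrist"; returns a dict with "img" (400x640x3 uint8, blue, green, red), "fov_y" (degrees; the focal length in pixels is half the picture's height over the tangent of half this angle, whatever the lens; pixels are square), "cx", "cy" (the principal point, pixels), "eye" and "orientation" of the camera in the world. Camera axes: x right, y up, looking along -z (the intrinsics and any distortion apply to the point x, -y, -z); pixel columns grow to the right and rows downward; lengths in m; the calibration is good to about 2 mm. A picture is of the moment at which its call begins. There is no depth.
- job.close_job(): hands the job in, once; it reports no verdict.
The state is a dict: "time_s": time; "q": joint angles; "qvel": joint speeds; "joint_efforts": joint torques, N m; "position": TCP position; "tool_rot": TCP orientation; "ft_force": force on the tool from outside, world axes, zero at the start; "wrist_torque": the same for the moment, N m; "grip_width": finger opening in m.
Only numpy, scipy, OpenCV 4.12 (cv2) and the standard library are available. Lean on these libraries where they do the work, as an engineer would, in place of code of your own. Each camera call takes 0.05 s, during which the arm holds its last target.

## Working session

There is one attempt and no reset: what is moved stays moved. The work goes in short steps, Python scripts to look and compute and a tool call to move; the robot and the scene stay as the last step left them, time stands still between calls to the robot, and variables do not carry over. Pictures are saved under pics/ and viewed, and the job is handed in when it is done.

Besides the shell and the picture viewer there is one more tool, called as a command line: name --argument value ..., lists and objects as JSON in quotes. move_arm: Moves the arm, as the interface text tells. Its arguments: {"type":"object","properties":{"motion":{"type":"array","items":{"type":"array"}},"squeeze":{"type":"number"}},"required":["motion"]}

```bash
ls; mkdir -p pics; python3 - <<'E'
from rig import readout, imaging, job, env
import cv2
s=readout.observe();print(s);print(env.tcp_to_grasp)
for n in ["scene","top","wrist"]:
    d=imaging.get_image(n);cv2.imwrite(f"pics/{n}0.png",d["img"]);print(n,{k:v for k,v in d.items() if k!="img"})
E
```

```text
pics
{'time_s': 0.0, 'q': array([ 5.91121934e+01,  2.18399109e+01,  7.43867338e+01, -1.46628753e-03,
        8.38574393e+01, -1.23363777e+01]), 'qvel': array([ 0.03528971, -0.01007376,  0.03810307, -0.07708123, -0.06419341,
        0.00359659]), 'joint_efforts': array([-1.44878018e-04, -4.48459125e+01, -2.31273329e+01, -2.61041250e-04,
        4.84629898e-03, -1.30899502e-05]), 'position': array([0.17483863, 0.52114727, 0.23071024]), 'tool_rot': array([[-9.48039231e-01,  3.18152606e-01, -7.31539421e-04],
       [ 3.18153316e-01,  9.48038421e-01, -1.27246883e-03],
       [ 2.88688203e-04, -1.43909206e-03, -9.99998923e-01]]), 'ft_force': array([0.11740514, 0.54363303, 0.05246619]), 'wrist_torque': array([ 0.07540124,  0.05007066, -0.02352396]), 'grip_width': 0.08527051566347899}
0.0187
scene {'fov_y': 56.95754192089389, 'cx': 325.78435717709306, 'cy': 205.07693465840129, 'eye': array([ 1.12506451, -0.30369359,  0.88923222]), 'orientation': array([[ 0.49154207, -0.66126356,  0.56667178],
       [ 0.87085181,  0.3746424 , -0.31821407],
       [-0.0018759 ,  0.64990274,  0.76001507]])}
top {'fov_y': 56.25083011741634, 'cx': 320.56826785609223, 'cy': 198.90382115335123, 'eye': array([ 0.42191533, -0.02952078,  0.93454747]), 'orientation': array([[ 4.62957433e-02,  9.78635151e-01, -2.00324602e-01],
       [-9.98927628e-01,  4.54647927e-02, -8.74906408e-03],
       [ 5.45574853e-04,  2.00514824e-01,  9.79690516e-01]])}
wrist {'fov_y': 64.29916982385504, 'cx': 317.4754244337975, 'cy': 192.04836467101853, 'eye': array([0.1030284 , 0.54600616, 0.37274058]), 'orientation': array([[ 0.31768605, -0.90586218, -0.28015939],
       [ 0.94819543,  0.30318947,  0.09487663],
       [-0.00100377, -0.29578684,  0.95525344]])}
```

View pics/scene0.png

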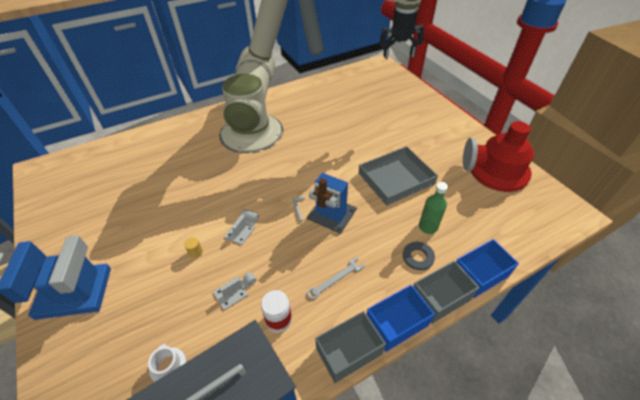

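View pics/top0.png

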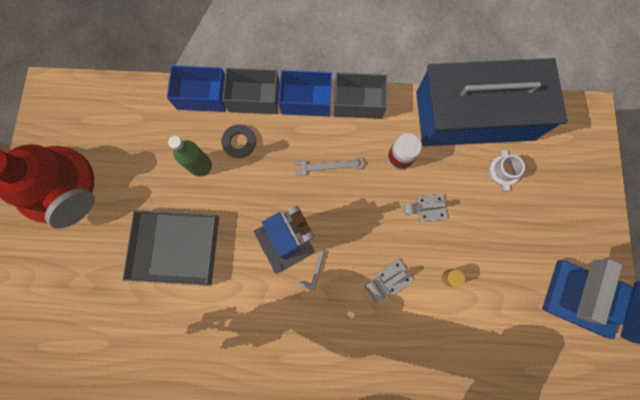

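View pics/wrist0.png

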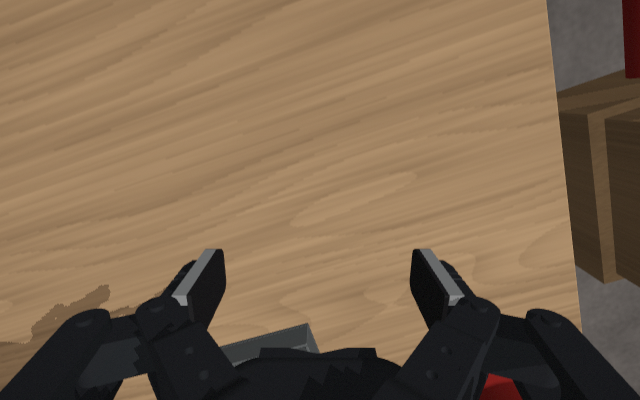

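```bash
cat > h.py <<'E'
import numpy as np, cv2
from rig import readout, imaging, job, env
def proj(d,P):
    P=np.atleast_2d(P); R=d["orientation"]; c=(P-d["eye"])@R
    f=d["img"].shape[0]/2/np.tan(np.radians(d["fov_y"]/2))
    return np.c_[d["cx"]+f*c[:,0]/-c[:,2], d["cy"]-f*c[:,1]/-c[:,2]]
def ray(d,uv):
    f=d["img"].shape[0]/2/np.tan(np.radians(d["fov_y"]/2))
    v=np.array([(uv[0]-d["cx"])/f,-(uv[1]-d["cy"])/f,-1.]); v=d["orientation"]@v
    return v/np.linalg.norm(v)
def onz(d,uv,z):
    v=ray(d,uv); return d["eye"]+v*(z-d["eye"][2])/v[2]
def tri(obs):
    A=np.zeros((3,3));b=np.zeros(3)
    for d,uv in obs:
        v=ray(d,uv);M=np.eye(3)-np.outer(v,v);A+=M;b+=M@d["eye"]
    p=np.linalg.solve(A,b)
    return p,[float(np.linalg.norm(np.cross(p-d["eye"],ray(d,uv)))) for d,uv in obs]
def crop(d,x0,y0,x1,y1,name,k=5):
    im=cv2.resize(d["img"][y0:y1,x0:x1],None,fx=k,fy=k,interpolation=cv2.INTER_CUBIC)
    for x in range((x0+9)//10*10,x1,10):
        cv2.line(im,((x-x0)*k,0),((x-x0)*k,6 if x%50 else 14),(0,255,255),1)
        if x%20==0: cv2.putText(im,str(x),((x-x0)*k,24),0,.4,(0,255,255))
    for y in range((y0+9)//10*10,y1,10):
        cv2.line(im,(0,(y-y0)*k),(6,(y-y0)*k),(0,255,255),1)
        if y%20==0: cv2.putText(im,str(y),(8,(y-y0)*k+4),0,.4,(0,255,255))
    cv2.imwrite("pics/"+name+".png",im)
E
python3 - <<'E'
from h import *
import pickle
t=imaging.get_image("top");s=imaging.get_image("scene")
pickle.dump((t,s),open("ts.pkl","wb"))
crop(t,245,190,325,300,"tj");crop(t,355,185,475,305,"tl")
crop(s,280,165,370,245,"sj",7);crop(s,200,200,270,315,"sl")
E
```

```text
(no output)
```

View pics/tj.png

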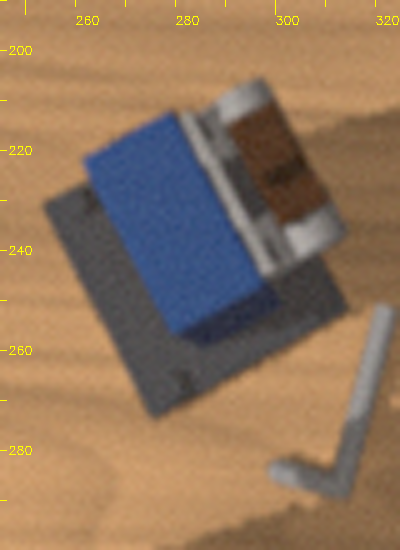

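View pics/tl.png

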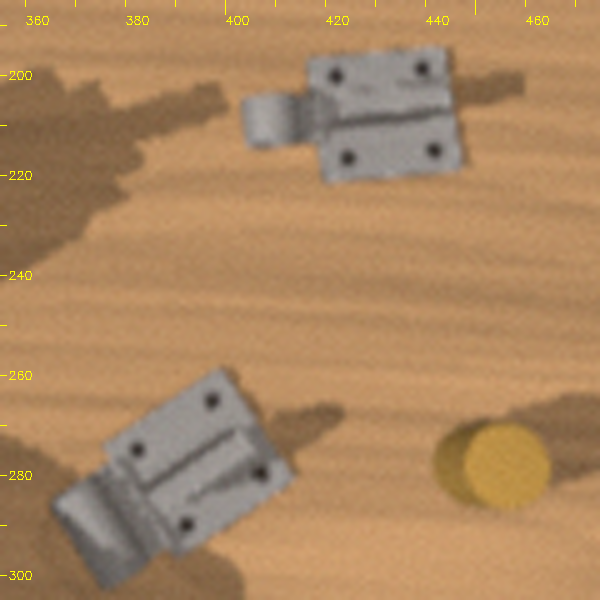

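View pics/sj.png

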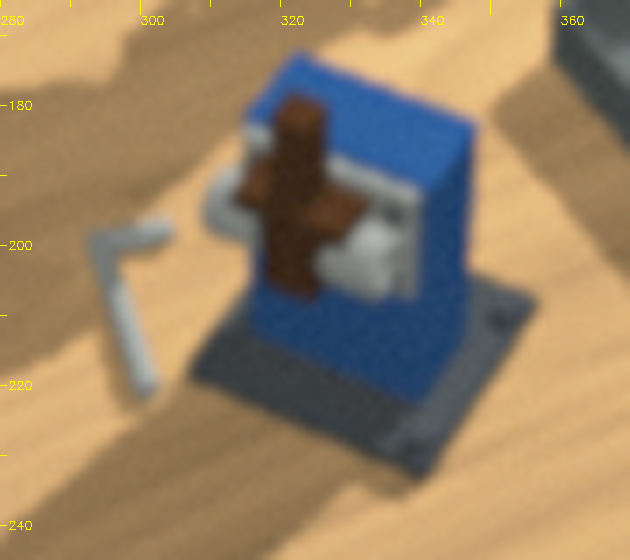

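View pics/sl.png

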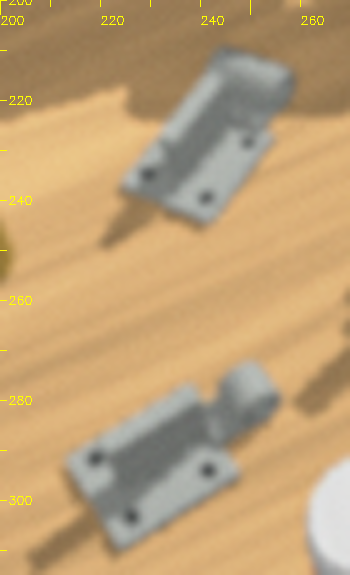

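```bash
python3 - <<'E'
from h import *
import pickle
t,s=pickle.load(open("ts.pkl","rb"))
f=lambda us,z:[np.round(onz(t,u,z),4)[:2] for u in us]
print("post top",f([(260,222),(278.5,212),(278,257)],.15))
print("foot",f([(251.5,231),(273.5,273),(312,252)],.012))
print("leaf plate z6",f([(416.5,196.5),(444,194),(447.5,218.5),(420,221)],.006))
print("leaf holes",f([(422,200),(439.5,198.5),(442,215),(424.5,216.5)],.006))
print("leaf knuckle", f([(403,204),(404.5,214)],.014))
print("scene plate",[np.round(onz(s,u,.006),4)[:2] for u in [(213,293),(238.5,277.5),(248,294),(224,310)]])
print("scene holes",[np.round(onz(s,u,.006),4)[:2] for u in [(219,291.5),(241.5,294),(226,303.5)]])
print("scene foot",[np.round(onz(s,u,.012),4)[:2] for u in [(307.5,218),(339,232.5),(354.5,208)]])
print("scene post top",[np.round(onz(s,u,.15),4)[:2] for u in [(320.5,172),(346,183),(339,192)]])
print("handle top top-view",f([(300.5,223)],.218), tri([(t,(300,223)),(s,(321.5,181))]))
print("tray",f([(135,211),(217.5,214.5),(210,284),(125,280)],.04))
E
```

```text
post top [array([0.5266, 0.103 ]), array([0.5498, 0.0655]), array([0.4554, 0.06  ])]
foot [array([0.5217, 0.1456]), array([0.4226, 0.084 ]), array([ 0.4772, -0.0065])]
leaf plate z6 [array([ 0.6293, -0.264 ]), array([ 0.639 , -0.3339]), array([ 0.5765, -0.3414]), array([ 0.5669, -0.2725])]
leaf holes [array([ 0.6209, -0.2779]), array([ 0.6268, -0.3222]), array([ 0.5847, -0.3278]), array([ 0.5789, -0.2838])]
leaf knuckle [array([ 0.6067, -0.2281]), array([ 0.5815, -0.2319])]
scene plate [array([ 0.5848, -0.3399]), array([ 0.5744, -0.2654]), array([ 0.6327, -0.2612]), array([ 0.6442, -0.3307])]
scene holes [array([ 0.5884, -0.3248]), array([ 0.6243, -0.276 ]), array([ 0.6298, -0.3203])]
scene foot [array([ 0.4886, -0.0102]), array([0.5827, 0.0452]), array([0.5254, 0.1354])]
scene post top [array([0.4581, 0.0538]), array([0.5313, 0.0944]), array([0.5508, 0.0601])]
handle top top-view [array([0.5192, 0.0134])] (array([0.52401096, 0.01831237, 0.18939274]), [0.0024153924813049513, 0.0024153924813048694])
tray [array([0.5541, 0.4263]), array([0.5548, 0.2258]), array([0.3906, 0.2266]), array([0.3905, 0.4259])]
```

move_arm --motion '[[[0, 0, -0.6], [0, 0, 0.0487], 1], [[0, 0, -0.6], [0, 0, 0.0487], 1], [[0, 0, -0.6], [0, 0, 0.0487], 1], [[0, 0, -0.6], [0, 0, 0.0487], 1], [[0, 0, -0.6], [0, 0, 0.0487], 1], [[0, 0, -0.6], [0, 0, 0.0487], 1], [[0, 0, -0.6], [0, 0, 0.0487], 1], [[-1, 0, 0], [0, 0, 0], 1], [[-1, 0, 0], [0, 0, 0], 1], [[-1, 0, 0], [0, 0, 0], 1], [[-1, 0, 0], [0, 0, 0], 1], [[-1, 0, 0], [0, 0, 0], 1]]'

```text
time_s: 1.25
position: [0.2222, 0.4319, 0.3168]
tool_rot: [[-0.48, 0.877, -0.003], [0.877, 0.48, -0.005], [-0.002, -0.005, -1.0]]
ft_force: [0.7, 0.1, -0.4]
grip_width: 0.0856
```

move_arm --motion '[[[-1, 0.12, 0], [0, 0, 0], 1], [[-1, 0.12, 0], [0, 0, 0], 1], [[-1, 0.12, 0], [0, 0, 0], 1], [[-1, 0.12, 0], [0, 0, 0], 1], [[-1, 0.12, 0], [0, 0, 0], 1], [[-1, 0.12, 0], [0, 0, 0], 1], [[-1, 0.12, 0], [0, 0, 0], 1], [[-1, 0.12, 0], [0, 0, 0], 1], [[-1, 0.12, 0], [0, 0, 0], 1], [[-1, 0.12, 0], [0, 0, 0], 1], [[-1, 0.12, 0], [0, 0, 0], 1], [[-1, 0.12, 0], [0, 0, 0], 1]]'

```text
time_s: 2.25
position: [0.3668, 0.224, 0.3172]
tool_rot: [[-0.481, 0.877, -0.004], [0.877, 0.481, -0.005], [-0.002, -0.006, -1.0]]
ft_force: [0.3, 0.1, -0.0]
grip_width: 0.0851
```

move_arm --motion '[[[-1, 0.15, 0], [0, 0, 0], 1], [[-1, 0.15, 0], [0, 0, 0], 1], [[-1, 0.15, 0], [0, 0, 0], 1], [[-1, 0.15, 0], [0, 0, 0], 1], [[-1, 0.15, 0], [0, 0, 0], 1], [[-1, 0.15, 0], [0, 0, 0], 1], [[-1, 0.15, 0], [0, 0, 0], 1], [[-1, 0.15, 0], [0, 0, 0], 1], [[-1, 0.15, 0], [0, 0, 0], 1], [[-1, 0.15, 0], [0, 0, 0], 1], [[-0.6, 0.15, 0], [0, 0, 0], 1], [[0, 0, 0], [0, 0, 0], 1]]'

```text
time_s: 3.25
position: [0.5039, 0.0416, 0.3164]
tool_rot: [[-0.478, 0.878, -0.006], [0.878, 0.478, -0.005], [-0.002, -0.007, -1.0]]
ft_force: [-0.7, -0.2, -0.5]
grip_width: 0.0852
```

```bash
python3 - <<'E'
from h import *
import pickle
w=imaging.get_image("wrist");pickle.dump(w,open("w1.pkl","wb"));cv2.imwrite("pics/w1.png",w["img"])
R=readout.observe()
print(R["position"],R["tool_rot"],w["eye"],R["tool_rot"].T@(w["eye"]-R["position"]))
E
```

```text
[0.5031943  0.04238668 0.31643734] [[-0.47819184  0.87823423 -0.00609876]
 [ 0.87825465  0.47817078 -0.00463309]
 [-0.00115269 -0.00757177 -0.99997067]] [0.46843512 0.1094501  0.45821869] [ 0.07535689  0.00046753 -0.14187592]
```

View pics/w1.png

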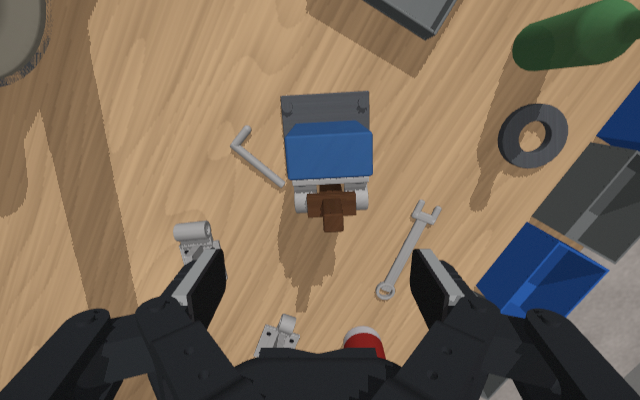

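```bash
python3 - <<'E'
from h import *
import pickle
w=pickle.load(open("w1.pkl","rb"));crop(w,270,80,390,240,"w1c",5)
E
python3 -c "
import cv2;im=cv2.imread('pics/w1c.png');print(im.shape);cv2.imwrite('pics/w1c2.png',im[200:])"
```

```text
(800, 600, 3)
```

View pics/w1c2.png

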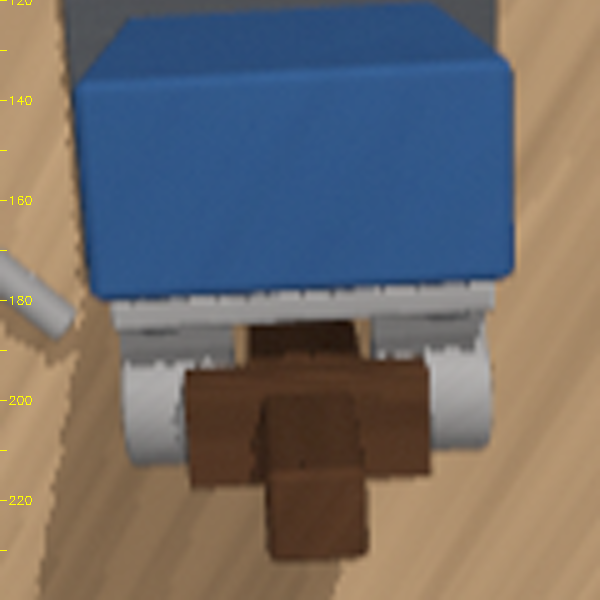

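```bash
python3 - <<'E'
from h import *
import pickle
w=pickle.load(open("w1.pkl","rb"));t,s=pickle.load(open("ts.pkl","rb"))
g=lambda us,z:np.array([onz(w,u,z)[:2] for u in us])
P=g([(289,179.8),(372.6,175.4),(371.6,131.5),(285.5,137)],.15);print("post",P.round(4),np.linalg.norm(P[1]-P[0]))
e=P[1]-P[0];e2=P[2]-P[3];e3=P[3]-P[0]
print([np.degrees(np.arctan2(v[1],v[0])) for v in (e,e2,e3,P[2]-P[1])])
H=g([(323.3,214.5),(342.5,213.5),(343.5,231),(324.3,232)],.2);print("handle",H.round(4),H.mean(0))
K=g([(294.5,203),(368,199)],.13);print("kn",K.round(4),K.mean(0),np.linalg.norm(K[1]-K[0]))
F=g([(307.3,194),(355.8,192.5),(356.2,215),(308,217.5)],.154);print("fl",F.round(4),F.mean(0))
a=np.radians(120.0);x=np.array([np.cos(a),np.sin(a)])
for a in (119,120,121):
  a=np.radians(a);x=np.array([np.cos(a),np.sin(a)]);print(P[:2].mean(0)-.0275*x)
print("top: handle",onz(t,(299.5,223),.2),"scene",onz(s,(321.5,180),.2))
E
```

```text
post [[0.481  0.0215]
 [0.5521 0.0656]
 [0.5286 0.1021]
 [0.4587 0.0579]] 0.08365846558451626
[np.float64(31.803151446207), np.float64(32.25233841844383), np.float64(121.57111104197493), np.float64(122.77755911910737)]
handle [[0.5194 0.0223]
 [0.5335 0.0311]
 [0.5425 0.0172]
 [0.5281 0.0082]] [0.53088238 0.01968016]
kn [[ 0.4991 -0.0047]
 [ 0.567   0.0378]] [0.53304205 0.01653139] 0.08014462739886469
fl [[ 0.5037  0.0183]
 [ 0.5455  0.043 ]
 [ 0.5582  0.0224]
 [ 0.5162 -0.0037]] [0.53092536 0.0200187 ]
[0.5299174  0.01947843]
[0.53033514 0.01971478]
[0.53074868 0.01995837]
top: handle [0.52158879 0.01640932 0.2       ] scene [0.53060689 0.01750724 0.2       ]
```

move_arm --motion '[[[-0.83, 0.34, 0], [-0.0036, 0.0005, -0.026], 1], [[-0.83, 0.34, 0.5], [0, 0, 0], 1], [[0, 0, 0.5], [0, 0, 0], 1], [[0, 0, 0], [0, 0, 0], 1]]'

```text
time_s: 3.63
position: [0.5306, 0.0235, 0.2969]
tool_rot: [[-0.53, 0.848, 0.001], [0.848, 0.53, 0.001], [0.0, 0.002, -1.0]]
ft_force: [-0.4, 0.4, -0.1]
grip_width: 0.0855
```

```bash
python3 - <<'E'
from h import *
R=readout.observe();T=R["tool_rot"];print(R["position"],T.round(4),np.degrees(np.arctan2(T[1,0],T[0,0])))
print((T.T@(np.array([.531,.0197,.163])-R["position"])/.02).round(3))
E
```

```text
[0.53062247 0.02353703 0.29689602] [[-5.304e-01  8.477e-01  1.300e-03]
 [ 8.477e-01  5.304e-01  1.300e-03]
 [ 4.000e-04  1.800e-03 -1.000e+00]] 122.03229742961675
[-0.175 -0.098  6.695]
```

move_arm --motion '[[[-0.18, -0.09, 0.7], [0, 0, 0], 1], [[0, 0, 0.9], [0, 0, 0], 1], [[0, 0, 0.9], [0, 0, 0], 1], [[0, 0, 0.9], [0, 0, 0], 1], [[0, 0, 0.8], [0, 0, 0], 1], [[0, 0, 0], [0, 0, 0], 1]]'

```text
time_s: 4.13
position: [0.5286, 0.0257, 0.2142]
tool_rot: [[-0.535, 0.845, 0.006], [0.845, 0.535, 0.002], [-0.002, 0.006, -1.0]]
ft_force: [0.5, -0.4, -0.4]
grip_width: 0.0856
```

```bash
python3 - <<'E'
from h import *
R=readout.observe();T=R["tool_rot"]
print(R["position"],(T.T@(np.array([.531,.0197,.163])-R["position"])/.02).round(3))
w=imaging.get_image("wrist");cv2.imwrite("pics/w2.png",w["img"])
E
```

```text
[0.52856124 0.02567399 0.21424897] [-0.312 -0.073  2.563]
```

View pics/w2.png

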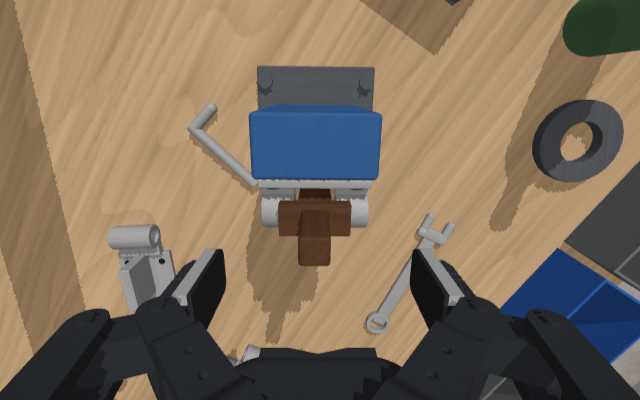

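move_arm --motion '[[[-0.3, -0.07, 0.6], [0, 0, 0], 1], [[-0.1, 0, 0.6], [0, 0, 0], 1], [[-0.1, 0, 0.6], [0, 0, 0], 1], [[0, 0, 0], [0, 0, 0], 1]]'

```text
time_s: 4.52
position: [0.5352, 0.0184, 0.1859]
tool_rot: [[-0.538, 0.843, 0.018], [0.843, 0.538, -0.0], [-0.01, 0.015, -1.0]]
ft_force: [-0.2, -0.4, -0.0]
grip_width: 0.0856
```

```bash
python3 - <<'E'
from h import *
R=readout.observe();T=R["tool_rot"]
print(R["position"],T[:,2],(T.T@(np.array([.531,.0197,.163])-R["position"])/.02).round(3))
w=imaging.get_image("wrist");cv2.imwrite("pics/w3.png",w["img"])
E
```

```text
[0.53516373 0.01838914 0.18585772] [ 1.82793353e-02 -1.50469566e-04 -9.99832908e-01] [ 0.179 -0.158  1.139]
```

View pics/w3.png

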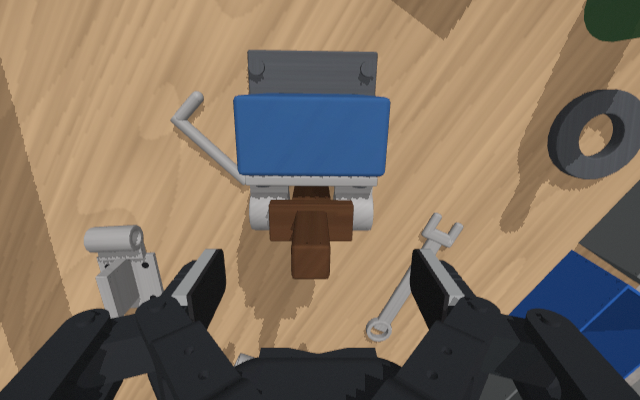

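```bash
cat >> h.py <<'E'
from scipy.spatial.transform import Rotation as Ro
def need(p,yaw,show=True):
    R=readout.observe();T=R["tool_rot"];a=np.radians(yaw);c,s=np.cos(a),np.sin(a)
    D=np.array([[c,s,0],[s,-c,0],[0,0,-1.]])
    print("t",R["time_s"],"pos",R["position"].round(4),"yaw",np.degrees(np.arctan2(T[1,0],T[0,0])).round(2),"F",R["ft_force"].round(1),"M",R["wrist_torque"].round(2),"w",R["grip_width"].round(4))
    print("shift(20mm)",(T.T@(np.array(p)-R["position"])/.02).round(3),"rot(120)",(np.degrees(Ro.from_matrix(T.T@D).as_rotvec())/120).round(4))
E
python3 -c "
from h import *
need([.531,.0197,.163],122)"
```

```text
Traceback (most recent call last):
  File "h.py", line 32, in need
    print("t",R["time_s"],"pos",R["position"].round(4),"yaw",np.degrees(np.arctan2(T[1,0],T[0,0])).round(2),"F",R["ft_force"].round(1),"M",R["wrist_torque"].round(2),"w",R["grip_width"].round(4))
                                                                                                                                                                          ^^^^^^^^^^^^^^^^^^^^^
AttributeError: 'float' object has no attribute 'round'
```

```bash
sed -i 's/R\["grip_width"\].round(4)/round(float(R["grip_width"]),4)/' h.py
python3 -c "
from h import *
need([.531,.0197,.163],122)"
```

```text
t 4.5667 pos [0.5356 0.0184 0.1873] yaw 122.52 F [0.6 0.1 0.5] M [-0.02  0.05 -0.03] w 0.0855
shift(20mm) [ 0.192 -0.182  1.207] rot(120) [0.0081 0.0054 0.0044]
```

move_arm --motion '[[[0.19, -0.18, 0.5], [0.008, 0.0054, 0.004], 1], [[0, 0, 0.5], [0, 0, 0], 1], [[0, 0, 0], [0, 0, 0], 1]]'

```text
time_s: 4.82
position: [0.5313, 0.0205, 0.1694]
tool_rot: [[-0.531, 0.848, 0.004], [0.848, 0.531, -0.001], [-0.003, 0.003, -1.0]]
ft_force: [-0.3, 0.7, -1.1]
grip_width: 0.0854
```

```bash
python3 -c "
from h import *
need([.531,.0197,.163],122)
w=imaging.get_image('wrist');cv2.imwrite('pics/w4.png',w['img'])"
```

```text
t 4.8167 pos [0.5313 0.0205 0.1694] yaw 122.05 F [-0.3  0.7 -1.1] M [-0.02 -0.04  0.01] w 0.0854
shift(20mm) [-0.025 -0.037  0.319] rot(120) [0.0015 0.0014 0.0004]
```

View pics/w4.png

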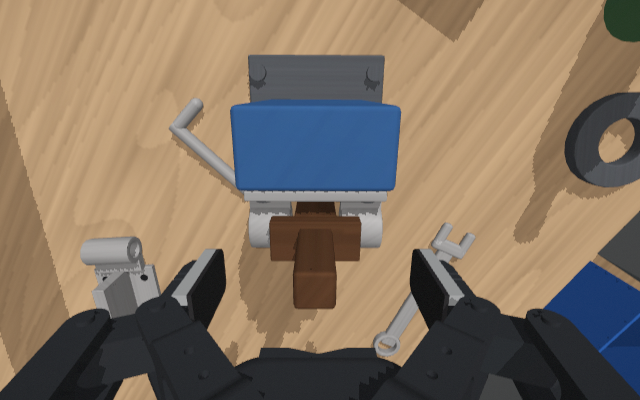

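move_arm --motion '[[[0, -0.03, 0.32], [0.001, 0.001, 0], 1], [[0, 0, 0], [0, 0, 0], -0.3], [[0, 0, 0], [0, 0, 0], -0.4]]' --squeeze 25

```text
time_s: 5.12
position: [0.5313, 0.0203, 0.1638]
tool_rot: [[-0.531, 0.847, 0.003], [0.847, 0.531, -0.0], [-0.002, 0.002, -1.0]]
ft_force: [0.1, -0.1, 0.0]
grip_width: 0.0638
```

```bash
python3 -c "
from h import *
need([.531,.0197,.163],122)
w=imaging.get_image('wrist');cv2.imwrite('pics/w5.png',w['img'])"
```

```text
t 5.1167 pos [0.5313 0.0203 0.1638] yaw 122.06 F [ 0.1 -0.1  0. ] M [-0.01  0.02  0.  ] w 0.0638
shift(20mm) [-0.015 -0.03   0.042] rot(120) [0.0011 0.0009 0.0005]
```

View pics/w5.png

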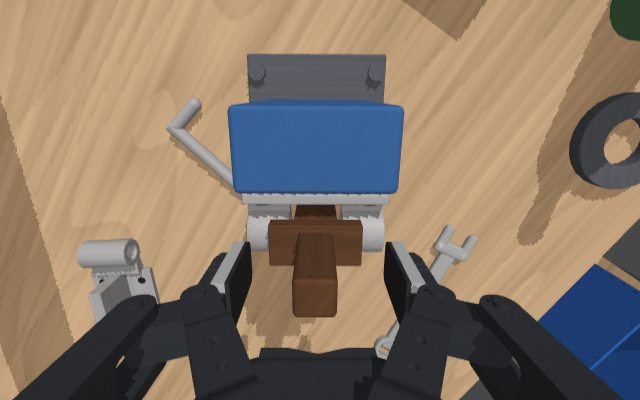

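move_arm --motion '[[[0, 0, 0], [0, 0, 0], -1], [[0, 0, 0], [0, 0, 0], -1], [[0, 0, 0], [0, 0, 0], -1], [[0, 0, 0], [0, 0, 0], -1], [[0, 0, 0], [0, 0, 0], -1], [[0, 0, 0], [0, 0, 0], -1]]' --squeeze 25

```text
time_s: 5.67
position: [0.5314, 0.0201, 0.1642]
tool_rot: [[-0.531, 0.848, 0.003], [0.848, 0.531, -0.0], [-0.002, 0.003, -1.0]]
ft_force: [-0.3, -0.3, -0.7]
grip_width: 0.0179
```

```bash
python3 -c "
from h import *
need([.531,.0197,.163],122)
w=imaging.get_image('wrist');cv2.imwrite('pics/w6.png',w['img'])"
```

```text
t 5.6667 pos [0.5314 0.0201 0.1642] yaw 122.05 F [-0.3 -0.3 -0.7] M [0.01 0.01 0.02] w 0.0179
shift(20mm) [-0.006 -0.03   0.061] rot(120) [0.0012 0.001  0.0004]
```

View pics/w6.png

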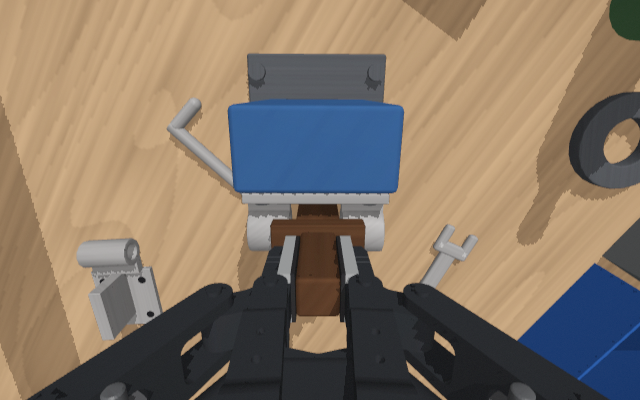

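move_arm --motion '[[[0, 0, -0.3], [0, 0, 0], -1], [[0, 0, -0.3], [0, 0, 0], -1], [[0, 0, -0.3], [0, 0, 0], -1], [[0, 0, 0], [0, 0, 0], -1]]'

```text
time_s: 6.05
position: [0.5314, 0.0201, 0.1841]
tool_rot: [[-0.531, 0.848, 0.003], [0.848, 0.531, -0.0], [-0.002, 0.002, -1.0]]
ft_force: [0.1, -0.8, 0.5]
grip_width: 0.0179
```

```bash
python3 -c "
from h import *
need([.5314,.0201,.224],122)"
```

```text
t 6.05 pos [0.5314 0.0201 0.1841] yaw 122.05 F [ 0.1 -0.8  0.5] M [-0.05 -0.01  0.03] w 0.0179
shift(20mm) [-0.006  0.004 -1.997] rot(120) [0.0011 0.0009 0.0004]
```

move_arm --motion '[[[0, 0, -0.5], [0, 0, 0], -1], [[0, 0, -0.5], [0, 0, 0], -1], [[0, 0, -0.5], [0, 0, 0], -1], [[0, 0, -0.5], [0, 0, 0], -1], [[0, 0, -0.8], [0, 0, 0], -1], [[0, 0, -1], [0, 0, 0], -1], [[0, 0, -1], [0, 0, 0], -1], [[0, 0, 0], [0, 0, 0], -1]]'

```text
time_s: 6.72
position: [0.5304, 0.0203, 0.2857]
tool_rot: [[-0.531, 0.848, 0.003], [0.848, 0.531, -0.0], [-0.002, 0.002, -1.0]]
ft_force: [0.4, -0.1, -0.4]
grip_width: 0.0174
```

```bash
python3 -c "
from h import *
need([.472,.326,.28],122)
w=imaging.get_image('wrist');cv2.imwrite('pics/w7.png',w['img'])
import pickle;pickle.dump(w,open('w7.pkl','wb'))"
```

```text
t 6.7167 pos [0.5304 0.0203 0.2857] yaw 122.05 F [ 0.4 -0.1 -0.4] M [ 0.    0.06 -0.07] w 0.0174
shift(20mm) [14.505  5.635  0.27 ] rot(120) [0.0012 0.0009 0.0004]
```

View pics/w7.png

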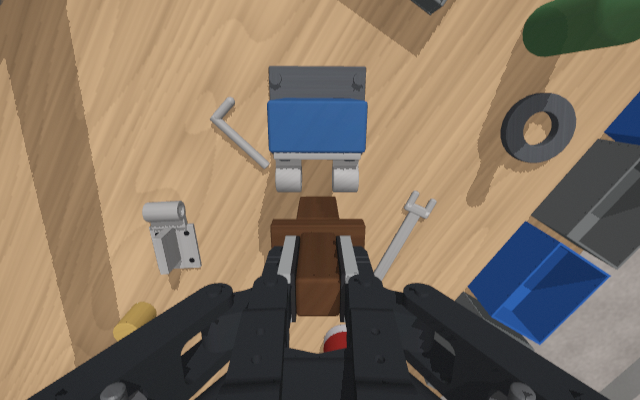

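move_arm --motion '[[[0.97, 0.376, -0.3], [0, 0, 0], -1], [[0.97, 0.376, 0], [0, 0, 0], -1], [[0.97, 0.376, 0], [0, 0, 0], -1], [[0.97, 0.376, 0], [0, 0, 0], -1], [[0.97, 0.376, 0], [0, 0, 0], -1], [[0.97, 0.376, 0], [0, 0, 0], -1], [[0.97, 0.376, 0], [0, 0, 0], -1], [[0.97, 0.376, 0], [0, 0, 0], -1], [[0.97, 0.376, 0], [0, 0, 0], -1], [[0.97, 0.376, 0], [0, 0, 0], -1], [[0.97, 0.376, 0], [0, 0, 0], -1], [[0.97, 0.376, 0], [0, 0, 0], -1]]'

```text
time_s: 7.77
position: [0.4779, 0.2725, 0.2756]
tool_rot: [[-0.524, 0.851, -0.02], [0.852, 0.524, -0.003], [0.008, -0.019, -1.0]]
ft_force: [0.7, -0.5, -1.4]
grip_width: 0.0178
```

```bash
python3 -c "
from h import *
need([.472,.326,.08],122)"
```

```text
t 7.7667 pos [0.4779 0.2725 0.2756] yaw 121.62 F [ 0.7 -0.5 -1.4] M [-0.01 -0.06  0.04] w 0.0178
shift(20mm) [2.351 1.336 9.778] rot(120) [-0.009  -0.0039 -0.0031]
```

move_arm --motion '[[[0.78, 0.45, 0], [-0.009, -0.004, -0.003], -1], [[0.78, 0.45, 0.6], [0, 0, 0], -1], [[0.78, 0.43, 1], [0, 0, 0], -1], [[0, 0, 1], [0, 0, 0], -1], [[0, 0, 1], [0, 0, 0], -1], [[0, 0, 1], [0, 0, 0], -1], [[0, 0, 0.9], [0, 0, 0], -1], [[0, 0, 0], [0, 0, 0], -1]]'

```text
time_s: 8.43
position: [0.4695, 0.3325, 0.1515]
tool_rot: [[-0.535, 0.845, -0.01], [0.845, 0.535, -0.004], [0.002, -0.011, -1.0]]
ft_force: [0.4, -0.3, -0.9]
grip_width: 0.0177
```

```bash
python3 -c "
from h import *
need([.472,.326,.0645],122)
w=imaging.get_image('wrist');cv2.imwrite('pics/w8.png',w['img'])"
```

```text
t 8.4333 pos [0.4695 0.3325 0.1515] yaw 122.37 F [ 0.4 -0.3 -0.9] M [-0.    0.02 -0.01] w 0.0177
shift(20mm) [-0.352 -0.023  4.348] rot(120) [-0.0052 -0.0012  0.0031]
```

View pics/w8.png

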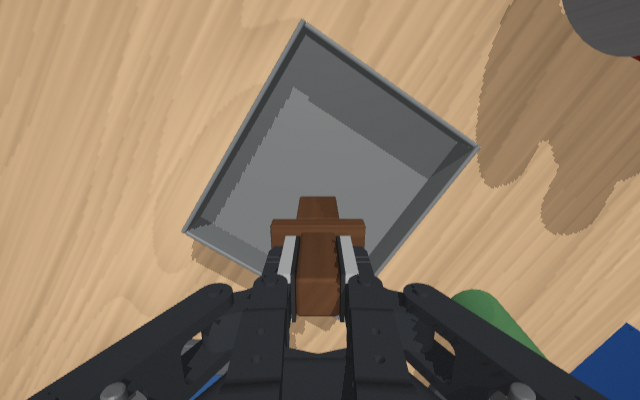

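```bash
python3 -c "
from h import *
w=imaging.get_image('wrist')
P=[onz(w,u,.04) for u in [(302,21),(477,148),(184,232)]];print(np.round(P,4),(P[1]+P[2])/2)"
```

```text
[[0.3923 0.433  0.04  ]
 [0.5588 0.4302 0.04  ]
 [0.3918 0.2362 0.04  ]] [0.47532954 0.33319169 0.04      ]
```

move_arm --motion '[[[0, 0, 0.8], [-0.005, -0.001, 0.003], -1], [[0, 0, 0.9], [0, 0, 0], -1], [[0, 0, 0.9], [0, 0, 0], -1], [[0, 0, 0.9], [0, 0, 0], -1], [[0, 0, 0.5], [0, 0, 0], -1], [[0, 0, 0], [0, 0, 0], -1]]'

```text
time_s: 9.03
position: [0.4764, 0.335, 0.0809]
tool_rot: [[-0.529, 0.848, 0.021], [0.849, 0.529, 0.009], [-0.003, 0.022, -1.0]]
ft_force: [-1.3, -0.3, -0.7]
grip_width: 0.0175
```

```bash
python3 -c "
from h import *
need([.472,.33,.0645],122)"
```

```text
t 9.0333 pos [0.4764 0.335  0.0809] yaw 121.95 F [-1.3 -0.3 -0.7] M [-0.07  0.05  0.01] w 0.0175
shift(20mm) [-0.093 -0.335  0.811] rot(120) [ 0.0107  0.0015 -0.0004]
```

move_arm --motion '[[[0, 0, 0.2], [0.0107, 0.0015, 0], -1], [[0, 0, 0.3], [0, 0, 0], -1], [[0, 0, 0.15], [0, 0, 0], -1], [[0, 0, 0], [0, 0, 0], -1]]'

```text
time_s: 9.37
position: [0.4786, 0.3358, 0.0706]
tool_rot: [[-0.529, 0.849, 0.004], [0.849, 0.529, 0.001], [-0.001, 0.004, -1.0]]
ft_force: [0.3, 0.1, -0.4]
grip_width: 0.0174
```

```bash
python3 -c "
from h import *
need([.472,.33,.0645],122)"
```

```text
t 9.3667 pos [0.4786 0.3358 0.0706] yaw 121.94 F [ 0.3  0.1 -0.4] M [-0.04 -0.   -0.01] w 0.0174
shift(20mm) [-0.071 -0.434  0.305] rot(120) [ 0.0018  0.0003 -0.0005]
```

move_arm --motion '[[[0, 0, 0.15], [0, 0, 0], -1], [[0, 0, 0.1], [0, 0, 0], -1], [[0, 0, 0], [0, 0, 0], -1]]'

```text
time_s: 9.62
position: [0.4791, 0.336, 0.0662]
tool_rot: [[-0.529, 0.849, 0.005], [0.849, 0.529, 0.002], [-0.001, 0.006, -1.0]]
ft_force: [-0.8, -0.3, -0.5]
grip_width: 0.0173
```

```bash
python3 -c "
from h import *
need([.472,.33,.0645],122)"
```

```text
t 9.6167 pos [0.4791 0.336  0.0662] yaw 121.94 F [-0.8 -0.3 -0.5] M [ 0.03 -0.05 -0.01] w 0.0173
shift(20mm) [-0.068 -0.461  0.081] rot(120) [ 0.0027  0.0004 -0.0005]
```

move_arm --motion '[[[0, 0, 0.08], [0.002, 0, 0], -1], [[0, 0, 0.07], [0, 0, 0], -1], [[0, 0, 0], [0, 0, 0], -1]]'

```text
time_s: 9.87
position: [0.4794, 0.3362, 0.0652]
tool_rot: [[-0.529, 0.849, 0.003], [0.849, 0.529, 0.0], [-0.001, 0.003, -1.0]]
ft_force: [-0.1, -0.3, -1.2]
grip_width: 0.018
```

```bash
python3 -c "
from h import *
need([.472,.33,.0645],122)
w=imaging.get_image('scene');crop(w,345,130,455,220,'s9',6)"
```

```text
t 9.8667 pos [0.4794 0.3362 0.0652] yaw 121.95 F [-0.1 -0.3 -1.2] M [-0.02 -0.    0.02] w 0.018
shift(20mm) [-0.069 -0.478  0.034] rot(120) [ 0.0014  0.0006 -0.0004]
```

View pics/s9.png

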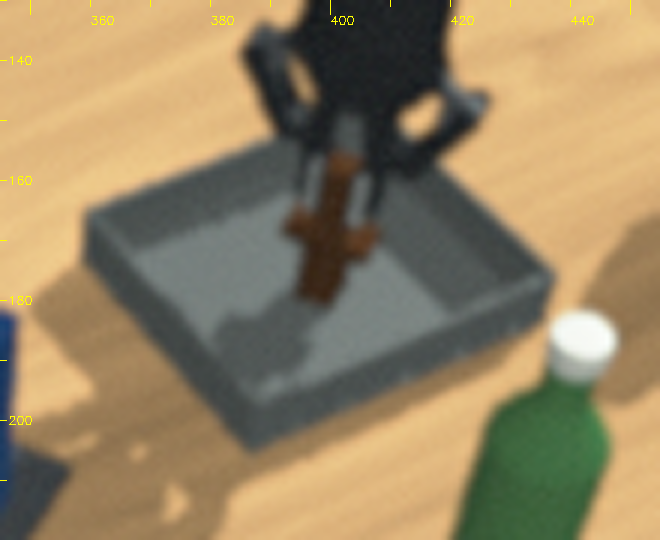

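move_arm --motion '[[[0, 0, 0.12], [0, 0, 0], -1], [[0, 0, 0], [0, 0, 0], -1]]'

```text
time_s: 10.08
position: [0.4801, 0.3366, 0.0653]
tool_rot: [[-0.529, 0.848, 0.006], [0.848, 0.529, 0.002], [-0.002, 0.006, -1.0]]
ft_force: [-0.1, -0.3, -0.6]
grip_width: 0.0175
```

move_arm --motion '[[[0, 0, 0.1], [0, 0, 0], -1], [[0, 0, 0], [0, 0, 0], -1]]'

```text
time_s: 10.25
position: [0.4809, 0.3369, 0.065]
tool_rot: [[-0.529, 0.848, 0.009], [0.848, 0.529, 0.003], [-0.003, 0.009, -1.0]]
ft_force: [-0.6, -0.6, -0.4]
grip_width: 0.0175
```

move_arm --motion '[[[0, 0, 0], [0, 0, 0], 0], [[0, 0, 0], [0, 0, 0], 0], [[0, 0, 0], [0, 0, 0], 0.3], [[0, 0, 0], [0, 0, 0], 0.5], [[0, 0, 0], [0, 0, 0], 0.6], [[0, 0, 0], [0, 0, 0], 0.6]]'

```text
time_s: 10.75
position: [0.4806, 0.3368, 0.0634]
tool_rot: [[-0.529, 0.848, 0.007], [0.848, 0.529, 0.002], [-0.002, 0.007, -1.0]]
ft_force: [-0.2, 0.0, -0.8]
grip_width: 0.0683
```

```bash
python3 -c "
from h import *
need([.472,.33,.0645],122)
w=imaging.get_image('scene');crop(w,345,130,455,220,'s10',6)"
```

```text
t 10.75 pos [0.4806 0.3368 0.0634] yaw 121.96 F [-0.2  0.  -0.8] M [ 0.    0.03 -0.01] w 0.0683
shift(20mm) [-0.058 -0.545 -0.058] rot(120) [ 0.0035  0.0011 -0.0003]
```

View pics/s10.png

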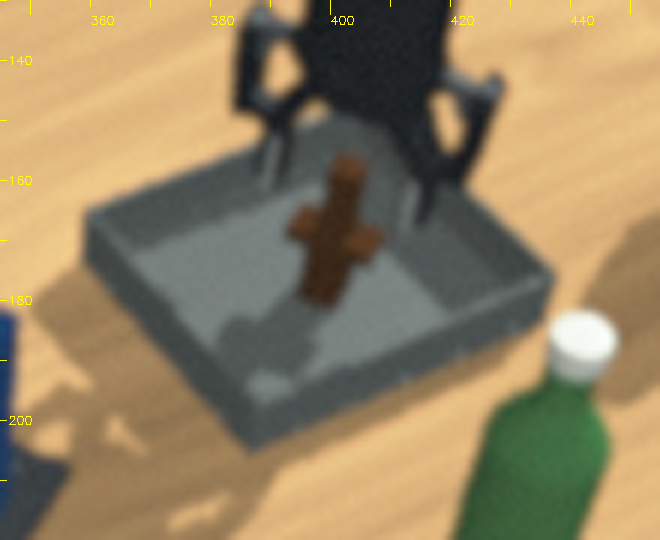

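move_arm --motion '[[[0, 0, -0.5], [0, 0, 0], 0.8], [[0, 0, -0.8], [0, 0, 0], 1], [[0, 0, -1], [0, 0, 0], 1], [[0, 0, -1], [0, 0, 0], 1], [[0, 0, -1], [0, 0, 0], 1], [[0, 0, -1], [0, 0, 0], 1], [[0, 0, -1], [0, 0, 0.05], 1], [[0, 0, -1], [0, 0, 0.05], 1], [[0, 0, -1], [0, 0, 0.05], 1], [[0, 0, -1], [0, 0, 0.05], 1], [[-1, 0, -1], [0, 0, 0], 1], [[-1, 0, -1], [0, 0, 0], 1]]'

```text
time_s: 11.8
position: [0.4805, 0.2971, 0.3039]
tool_rot: [[-0.121, 0.993, 0.003], [0.993, 0.121, 0.001], [0.0, 0.003, -1.0]]
ft_force: [0.3, -1.0, 0.4]
grip_width: 0.0851
```

```bash
python3 -c "
from h import *
need([.605,-.293,.25],98)
w=imaging.get_image('scene');crop(w,345,130,455,220,'s11',6)"
```

```text
t 11.8 pos [0.4805 0.2971 0.3039] yaw 96.95 F [ 0.3 -1.   0.4] M [ 0.07 -0.04  0.02] w 0.0851
shift(20mm) [-30.043   2.602   2.689] rot(120) [ 0.0013 -0.0002 -0.0088]
```

View pics/s11.png

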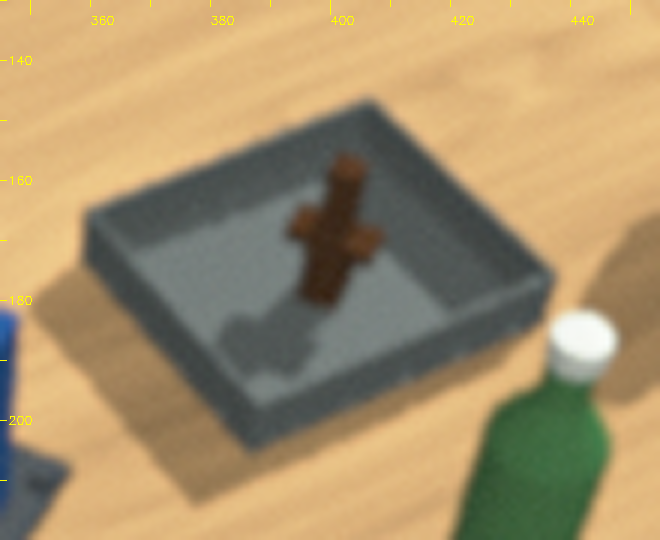

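Spacer stands in the tray. On to the leaf.

move_arm --motion '[[[-1, 0.09, 0], [0, 0, -0.008], 1], [[-1, 0.09, 0], [0, 0, 0], 1], [[-1, 0.09, 0], [0, 0, 0], 1], [[-1, 0.09, 0], [0, 0, 0], 1], [[-1, 0.09, 0], [0, 0, 0], 1], [[-1, 0.09, 0], [0, 0, 0], 1], [[-1, 0.09, 0], [0, 0, 0], 1], [[-1, 0.09, 0], [0, 0, 0], 1], [[-1, 0.09, 0], [0, 0, 0], 1], [[-1, 0.09, 0], [0, 0, 0], 1], [[-1, 0.09, 0], [0, 0, 0], 1], [[-1, 0.09, 0], [0, 0, 0], 1]]'

```text
time_s: 12.85
position: [0.5344, 0.0512, 0.3206]
tool_rot: [[-0.14, 0.99, 0.024], [0.99, 0.139, 0.005], [0.002, 0.025, -1.0]]
ft_force: [0.4, 0.9, 0.6]
grip_width: 0.0858
```

move_arm --motion '[[[-1, 0.09, 0], [0, 0, 0], 1], [[-1, 0.09, 0], [0, 0, 0], 1], [[-1, 0.09, 0], [0, 0, 0], 1], [[-1, 0.09, 0], [0, 0, 0], 1], [[-1, 0.09, 0], [0, 0, 0], 1], [[-1, 0.09, 0], [0, 0, 0], 1], [[-1, 0.09, 0], [0, 0, 0], 1], [[-1, 0.09, 0], [0, 0, 0], 1], [[-1, 0.09, 0], [0, 0, 0], 1], [[-1, 0.09, 0], [0, 0, 0], 1], [[-1, 0.09, 0], [0, 0, 0], 1], [[-1, 0.09, 0], [0, 0, 0], 1]]'

```text
time_s: 13.85
position: [0.5878, -0.1942, 0.3296]
tool_rot: [[-0.139, 0.99, 0.031], [0.99, 0.139, 0.003], [-0.001, 0.032, -1.0]]
ft_force: [0.2, -0.0, 0.5]
grip_width: 0.0854
```

```bash
python3 -c "
from h import *
need([.605,-.293,.20],98)"
```

```text
t 13.85 pos [ 0.5878 -0.1942  0.3296] yaw 97.99 F [ 0.2 -0.   0.5] M [ 0.03 -0.03  0.03] w 0.0854
shift(20mm) [-5.006 -0.041  6.489] rot(120) [ 0.0151  0.0005 -0.    ]
```

move_arm --motion '[[[-0.9, 0, 0.8], [0.015, 0.0005, 0], 1], [[-0.9, 0.02, 0.9], [0, 0, 0], 1], [[-0.9, 0.02, 0.9], [0, 0, 0], 1], [[-0.9, 0.02, 0.9], [0, 0, 0], 1], [[-0.9, 0.02, 0.9], [0, 0, 0], 1], [[0, 0, 0.9], [0, 0, 0], 1], [[0, 0, 0], [0, 0, 0], 1]]'

```text
time_s: 14.43
position: [0.6027, -0.2913, 0.2243]
tool_rot: [[-0.135, 0.991, 0.004], [0.991, 0.135, -0.004], [-0.004, 0.004, -1.0]]
ft_force: [-0.9, 0.7, -0.6]
grip_width: 0.0856
```

```bash
python3 -c "
from h import *
need([.605,-.293,.20],98)
w=imaging.get_image('wrist');cv2.imwrite('pics/w12.png',w['img'])
import pickle;pickle.dump(w,open('w12.pkl','wb'))"
```

```text
t 14.4333 pos [ 0.6027 -0.2913  0.2243] yaw 97.76 F [-0.9  0.7 -0.6] M [-0.01  0.01  0.01] w 0.0856
shift(20mm) [-0.097  0.1    1.214] rot(120) [ 0.0017  0.0019 -0.002 ]
```

View pics/w12.png

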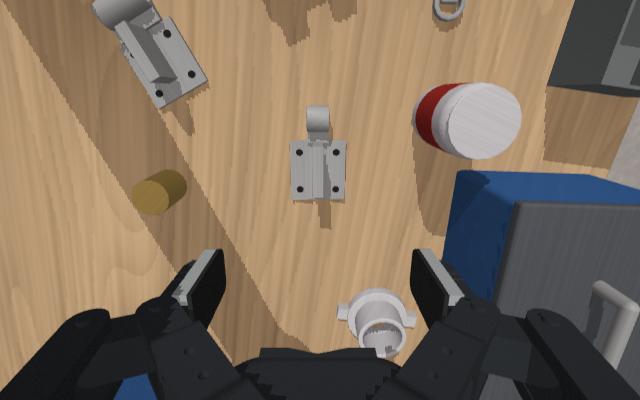

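```bash
python3 -c "
from h import *
import pickle;w=pickle.load(open('w12.pkl','rb'));crop(w,280,95,360,215,'w12c',5)"
```

```text
(no output)
```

View pics/w12c.png

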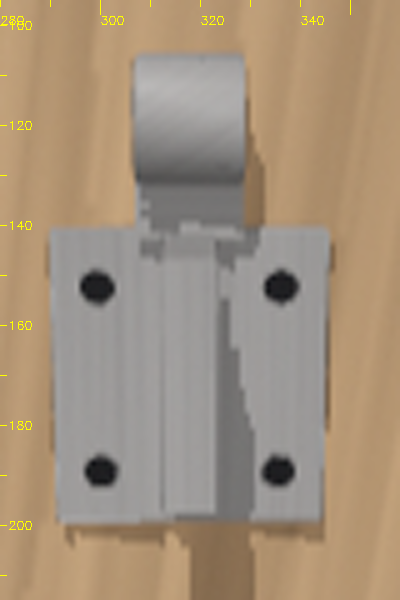

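```bash
python3 -c "
from h import *
import pickle;w=pickle.load(open('w12.pkl','rb'))
for us in ([(299.4,152.4),(336,152.3),(335.8,189),(300,189)],[(290,140.7),(346,140.7),(344.5,199.3),(291.3,199.5)]):
  P=np.array([onz(w,u,.006) for u in us])[:,:2];a=P[1]-P[0];b=P[0]-P[3];c=P[2]-P[3];d=P[1]-P[2]
  print(P.round(4),P.mean(0).round(4),[np.degrees(np.arctan2(v[1],v[0])).round(2) for v in (a,c,b,d)],[np.linalg.norm(v).round(4) for v in (a,b,c,d)])
  m=P.mean(0);x=np.array([np.cos(np.radians(97.7)),np.sin(np.radians(97.7))]);print(m+.008*x)
K=np.array([onz(w,u,.02) for u in [(306.8,120),(329,120)]])[:,:2];print(K.mean(0))
"
```

```text
[[ 0.5813 -0.283 ]
 [ 0.6227 -0.2773]
 [ 0.6291 -0.3206]
 [ 0.5872 -0.3263]] [ 0.6051 -0.3018] [np.float64(7.92), np.float64(7.74), np.float64(97.74), np.float64(98.48)] [np.float64(0.0418), np.float64(0.0436), np.float64(0.0423), np.float64(0.0438)]
[ 0.60401092 -0.29384965]
[[ 0.5692 -0.2712]
 [ 0.6318 -0.2627]
 [ 0.6414 -0.3319]
 [ 0.5785 -0.3407]] [ 0.6052 -0.3016] [np.float64(7.76), np.float64(7.96), np.float64(97.57), np.float64(97.86)] [np.float64(0.0632), np.float64(0.0701), np.float64(0.0635), np.float64(0.0698)]
[ 0.60416425 -0.29368873]
[ 0.59710198 -0.243191  ]
```

move_arm --motion '[[[-0.13, 0.08, 0.8], [0.0017, 0.0019, -0.001], 1], [[0, 0, 0.9], [0, 0, 0], 1], [[0, 0, 0.9], [0, 0, 0], 0.8], [[0, 0, 0.9], [0, 0, 0], 0.6], [[0, 0, 0.9], [0, 0, 0], 0.4], [[0, 0, 0.9], [0, 0, 0], 0.3], [[0, 0, 0.6], [0, 0, 0], 0.3], [[0, 0, 0], [0, 0, 0], 0.3]]'

```text
time_s: 15.15
position: [0.61, -0.2931, 0.1128]
tool_rot: [[-0.142, 0.99, 0.016], [0.99, 0.142, -0.011], [-0.013, 0.014, -1.0]]
ft_force: [0.2, 0.6, 1.3]
grip_width: 0.0556
```

```bash
python3 -c "
from h import *
need([.6041,-.2938,.0115],97.9)
w=imaging.get_image('wrist');cv2.imwrite('pics/w13.png',w['img'])"
```

```text
t 15.15 pos [ 0.61   -0.2931  0.1128] yaw 98.18 F [0.2 0.6 1.3] M [0.01 0.02 0.  ] w 0.0556
shift(20mm) [ 0.076 -0.369  5.062] rot(120) [0.0066 0.0063 0.0023]
```

View pics/w13.png

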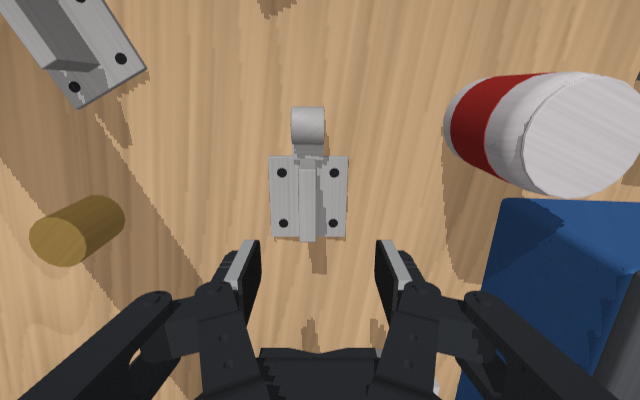

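move_arm --motion '[[[0.07, -0.37, 0.5], [0.0066, 0.0063, 0.0023], 0.3], [[0, 0, 0.6], [0, 0, 0], 0.3], [[0, 0, 0.6], [0, 0, 0], 0.3], [[0, 0, 0.6], [0, 0, 0], 0.3], [[0, 0, 0], [0, 0, 0], 0.3]]'

```text
time_s: 15.62
position: [0.6042, -0.2938, 0.0696]
tool_rot: [[-0.138, 0.99, 0.007], [0.99, 0.138, -0.005], [-0.006, 0.006, -1.0]]
ft_force: [-0.3, 0.3, -0.2]
grip_width: 0.0556
```

```bash
python3 -c "
from h import *
need([.6041,-.2938,.0115],97.9)"
```

```text
t 15.6167 pos [ 0.6042 -0.2938  0.0696] yaw 97.93 F [-0.3  0.3 -0.2] M [-0.05  0.04 -0.02] w 0.0556
shift(20mm) [ 0.017 -0.025  2.903] rot(120) [0.0029 0.0027 0.0002]
```

move_arm --motion '[[[0, 0, 0.5], [0.003, 0.0027, 0], 0.3], [[0, 0, 0.6], [0.001, 0.001, 0], 0.3], [[0, 0, 0.6], [0.001, 0.001, 0], 0.3], [[0, 0, 0], [0, 0, 0], 0.3]]'

```text
time_s: 15.95
position: [0.6047, -0.2943, 0.0337]
tool_rot: [[-0.138, 0.99, -0.004], [0.99, 0.138, 0.003], [0.004, -0.004, -1.0]]
ft_force: [-0.5, 0.4, 0.4]
grip_width: 0.0555
```

```bash
python3 -c "
from h import *
need([.6041,-.2938,.0115],97.9)
w=imaging.get_image('wrist');cv2.imwrite('pics/w14.png',w['img'])
import pickle;pickle.dump(w,open('w14.pkl','wb'))"
```

```text
t 15.95 pos [ 0.6047 -0.2943  0.0337] yaw 97.92 F [-0.5  0.4  0.4] M [ 0.   -0.05 -0.  ] w 0.0555
shift(20mm) [ 0.025 -0.023  1.109] rot(120) [-0.0018 -0.0017  0.0002]
```

View pics/w14.png

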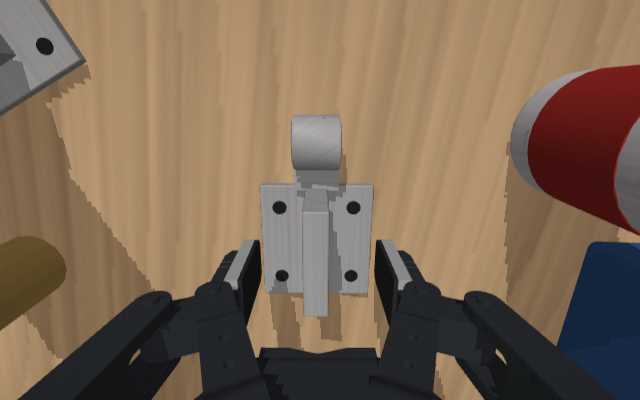

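move_arm --motion '[[[0.02, -0.02, 0.4], [-0.002, -0.0017, 0], 0.2], [[0, 0, 0.4], [0.001, 0.001, 0], 0], [[0, 0, 0.35], [0, 0, 0], -0.2], [[0, 0, 0], [0, 0, 0], -0.2], [[0, 0, 0], [0, 0, 0], -0.2]]'

```text
time_s: 16.42
position: [0.6056, -0.2949, 0.0117]
tool_rot: [[-0.138, 0.99, 0.001], [0.99, 0.138, -0.0], [-0.001, 0.001, -1.0]]
ft_force: [-0.6, 0.2, -0.5]
grip_width: 0.0344
```

```bash
python3 -c "
from h import *
need([.6041,-.2938,.0115],97.9)
w=imaging.get_image('wrist');cv2.imwrite('pics/w15.png',w['img'])"
```

```text
t 16.4167 pos [ 0.6056 -0.2949  0.0117] yaw 97.92 F [-0.6  0.2 -0.5] M [-0.03  0.    0.03] w 0.0344
shift(20mm) [ 0.065 -0.069  0.012] rot(120) [0.0006 0.0003 0.0002]
```

View pics/w15.png

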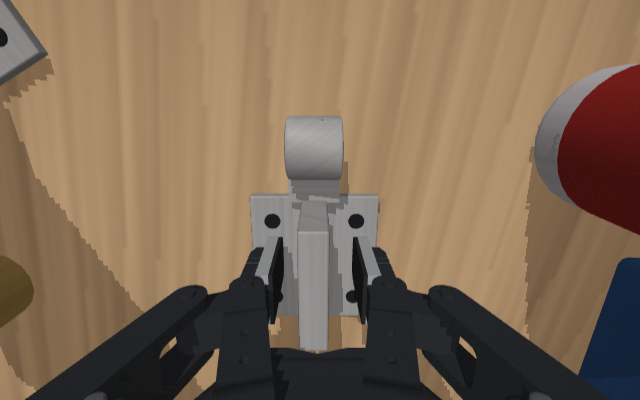

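move_arm --motion '[[[0.06, -0.07, 0], [0, 0, 0], -0.3], [[0, 0, 0], [0, 0, 0], -0.6], [[0, 0, 0], [0, 0, 0], -1], [[0, 0, 0], [0, 0, 0], -1], [[0, 0, 0], [0, 0, 0], -1], [[0, 0, 0], [0, 0, 0], -1]]' --squeeze 80

```text
time_s: 16.97
position: [0.6042, -0.294, 0.0127]
tool_rot: [[-0.138, 0.99, 0.002], [0.99, 0.138, -0.001], [-0.002, 0.002, -1.0]]
ft_force: [0.6, -1.2, -1.0]
grip_width: 0.011
```

```bash
python3 -c "
from h import *
need([.6041,-.2938,.0115],97.9)
w=imaging.get_image('wrist');cv2.imwrite('pics/w16.png',w['img'])
import pickle;pickle.dump((w,readout.observe()),open('w16.pkl','wb'))"
```

```text
t 16.9667 pos [ 0.6042 -0.294   0.0127] yaw 97.93 F [ 0.6 -1.2 -1. ] M [-0.02  0.07 -0.05] w 0.011
shift(20mm) [ 0.01  -0.005  0.061] rot(120) [0.001  0.0008 0.0003]
```

View pics/w16.png

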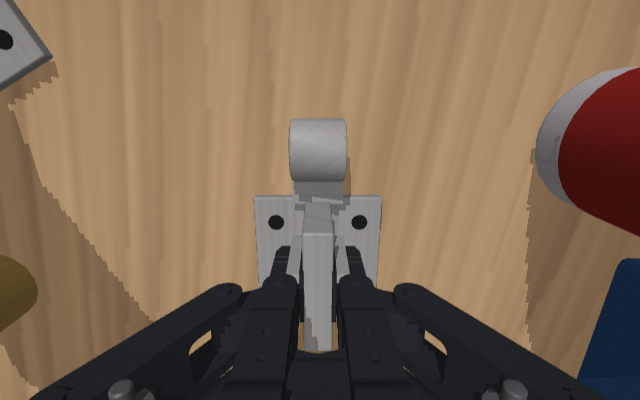

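move_arm --motion '[[[0, 0, -0.3], [0, 0, 0], -1], [[0, 0, -0.5], [0, 0, 0], -1], [[0, 0, -0.7], [0, 0, 0], -1], [[0, 0, -0.8], [0, 0, 0], -1], [[0, 0, -0.8], [0, 0, 0], -1], [[0, 0, -0.8], [0, 0, 0], -1], [[0, 0, 0], [0, 0, 0], -1], [[0, 0, 0], [0, 0, 0], -1]]'

```text
time_s: 17.68
position: [0.6022, -0.2925, 0.0947]
tool_rot: [[-0.138, 0.99, -0.004], [0.99, 0.138, 0.003], [0.004, -0.003, -1.0]]
ft_force: [-0.7, -0.9, -6.0]
grip_width: 0.0112
```

```bash
python3 -c "
from h import *
need([.5904,-.0753,.18],122)
w=imaging.get_image('wrist');cv2.imwrite('pics/w17.png',w['img'])
import pickle;pickle.dump((w,readout.observe()),open('w17.pkl','wb'))"
```

```text
t 17.6833 pos [ 0.6022 -0.2925  0.0947] yaw 97.93 F [-0.7 -0.9 -6. ] M [-0.02  0.    0.04] w 0.0112
shift(20mm) [10.855  0.901 -4.231] rot(120) [-0.0012 -0.002  -0.2006]
```

View pics/w17.png

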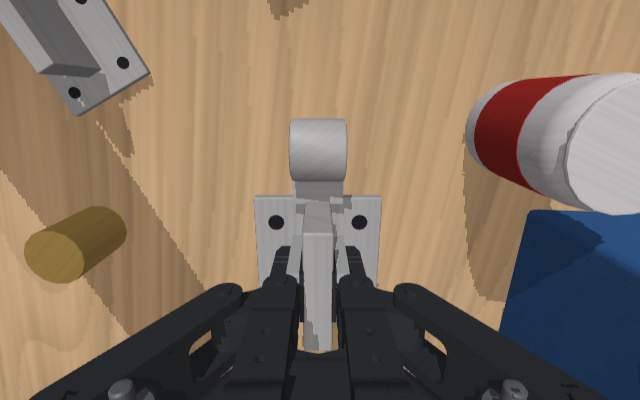

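move_arm --motion '[[[0, 0, -0.8], [-0.001, -0.002, 0], -1], [[0, 0, -0.9], [0, 0, 0], -1], [[0, 0, -0.9], [0, 0, -0.04], -1], [[0, 0, -0.9], [0, 0, -0.04], -1], [[0, 0, -0.7], [0, 0, -0.04], -1], [[0, 0, 0], [0, 0, -0.04], -1], [[0, 0, 0], [0, 0, -0.035], -1], [[0, 0, 0], [0, 0, 0], -1]]'

```text
time_s: 18.4
position: [0.5997, -0.2907, 0.1723]
tool_rot: [[-0.536, 0.844, -0.015], [0.844, 0.536, 0.009], [0.016, -0.008, -1.0]]
ft_force: [-0.1, 0.0, -4.8]
grip_width: 0.0107
```

```bash
python3 -c "
from h import *
need([.5904,-.0753,.18],122)"
```

```text
t 18.4 pos [ 0.5997 -0.2907  0.1723] yaw 122.41 F [-0.1  0.  -4.8] M [-0.   -0.06 -0.05] w 0.0107
shift(20mm) [ 9.347  5.377 -0.276] rot(120) [-0.0037 -0.0077  0.0035]
```

move_arm --motion '[[[0.8, 0.55, 0], [-0.004, -0.008, 0.0035], -1], [[0.9, 0.55, 0], [0, 0, 0], -1], [[0.9, 0.55, 0], [0, 0, 0], -1], [[0.9, 0.55, 0], [0, 0, 0], -1], [[0.9, 0.55, 0], [0, 0, 0], -1], [[0.9, 0.55, 0], [0, 0, 0], -1], [[0.9, 0.55, 0], [0, 0, 0], -1], [[0.9, 0.55, 0], [0, 0, 0], -1], [[0.5, 0.3, 0], [0, 0, 0], -1], [[0, 0, 0], [0, 0, 0], -1]]'

```text
time_s: 19.23
position: [0.5963, -0.1041, 0.1608]
tool_rot: [[-0.505, 0.863, -0.016], [0.863, 0.505, 0.008], [0.015, -0.01, -1.0]]
ft_force: [-0.5, -0.2, -3.4]
grip_width: 0.011
```

```bash
python3 -c "
from h import *
need([.5904,-.0753,.1287],122)
w=imaging.get_image('wrist');cv2.imwrite('pics/w18.png',w['img'])"
```

```text
t 19.2333 pos [ 0.5963 -0.1041  0.1608] yaw 120.35 F [-0.5 -0.2 -3.4] M [-0.07 -0.06  0.01] w 0.011
shift(20mm) [1.366 0.491 1.62 ] rot(120) [-0.0047 -0.0075 -0.0137]
```

View pics/w18.png

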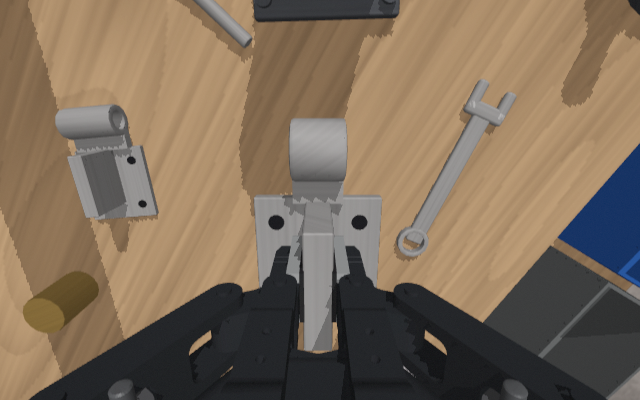

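move_arm --motion '[[[0, 0.25, 0.3], [-0.005, -0.0075, -0.0137], -1], [[0.2, 0.25, 0.5], [0, 0, 0], -1], [[0.3, 0, 0.4], [0, 0, 0], -1], [[0.3, 0, 0.2], [0, 0, 0], -1], [[0, 0, 0], [0, 0, 0], -1]]'

```text
time_s: 19.7
position: [0.5962, -0.0895, 0.1289]
tool_rot: [[-0.523, 0.853, -0.002], [0.853, 0.523, -0.001], [-0.0, -0.002, -1.0]]
ft_force: [0.8, -0.1, -5.0]
grip_width: 0.0114
```

```bash
python3 -c "
from h import *
need([.5904,-.0753,.1287],122)
w=imaging.get_image('wrist');cv2.imwrite('pics/w19.png',w['img'])"
```

```text
t 19.7 pos [ 0.5962 -0.0895  0.1289] yaw 121.51 F [ 0.8 -0.1 -5. ] M [-0.05 -0.05 -0.02] w 0.0114
shift(20mm) [0.758 0.122 0.009] rot(120) [-0.001   0.0001 -0.0041]
```

View pics/w19.png

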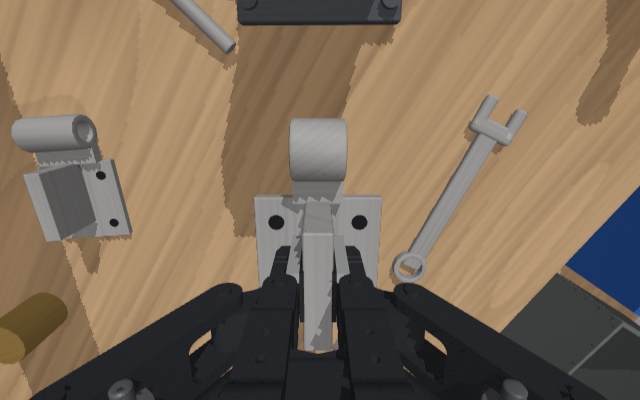

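move_arm --motion '[[[0.4, 0.12, 0], [-0.001, 0, -0.004], -1], [[0.5, 0, 0], [0, 0, 0], -1], [[0.2, 0, 0], [0, 0, 0], -1], [[0, 0, 0], [0, 0, 0], -1]]'

```text
time_s: 20.08
position: [0.5867, -0.0695, 0.13]
tool_rot: [[-0.528, 0.849, 0.002], [0.849, 0.528, -0.001], [-0.002, 0.001, -1.0]]
ft_force: [0.5, -0.1, -5.4]
grip_width: 0.011
```

```bash
python3 -c "
from h import *
need([.5586,-.0244,.1287],122)
w=imaging.get_image('wrist');cv2.imwrite('pics/w20.png',w['img'])
import pickle;pickle.dump((w,readout.observe()),open('w20.pkl','wb'))"
```

```text
t 20.0833 pos [ 0.5867 -0.0695  0.13  ] yaw 121.89 F [ 0.5 -0.1 -5.4] M [-0.05 -0.06  0.03] w 0.011
shift(20mm) [ 2.659 -0.003  0.061] rot(120) [ 0.0006  0.001  -0.0009]
```

View pics/w20.png

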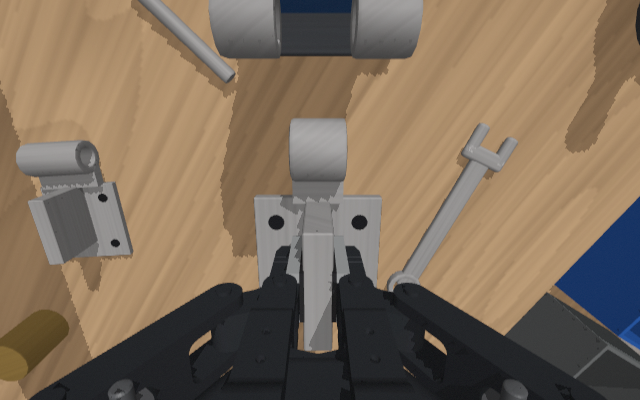

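move_arm --motion '[[[0.4, 0, 0.05], [0.0005, 0.001, -0.001], -1], [[0.5, 0, 0], [0, 0, 0], -1], [[0.4, 0, 0], [0, 0, 0], -1], [[0, 0, 0], [0, 0, 0], -1]]'

```text
time_s: 20.47
position: [0.5719, -0.0457, 0.1295]
tool_rot: [[-0.53, 0.848, 0.001], [0.848, 0.53, -0.0], [-0.001, 0.001, -1.0]]
ft_force: [-0.2, -0.5, -4.4]
grip_width: 0.0106
```

```bash
python3 -c "
from h import *
need([.5586,-.0244,.1287],122)
w=imaging.get_image('wrist');cv2.imwrite('pics/w21.png',w['img'][:240])
import pickle;pickle.dump((w,readout.observe()),open('w21.pkl','wb'))
crop(w,200,20,440,210,'w21c',3)"
```

```text
t 20.4667 pos [ 0.5719 -0.0457  0.1295] yaw 121.99 F [-0.2 -0.5 -4.4] M [-0.06 -0.04 -0.02] w 0.0106
shift(20mm) [ 1.258e+00 -1.000e-03  3.900e-02] rot(120) [ 0.0005  0.0004 -0.0001]
```

View pics/w21c.png

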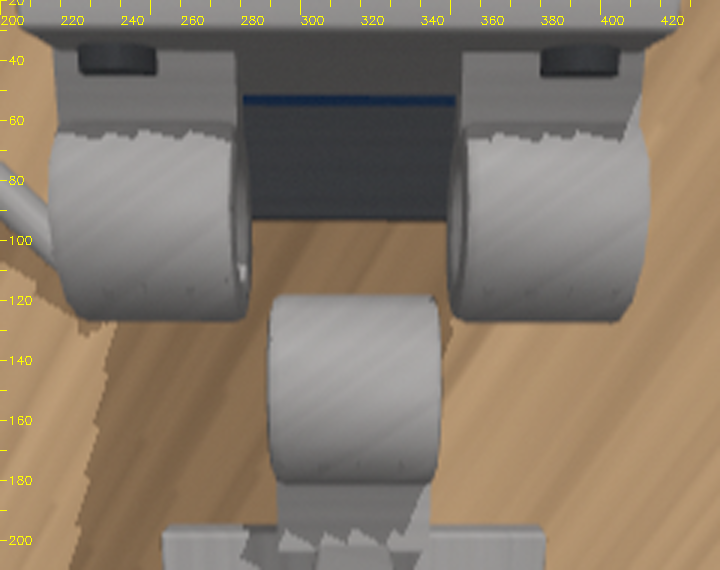

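move_arm --motion '[[[0.3, -0.025, 0.03], [0.0005, 0.0004, 0], -1], [[0.3, 0, 0], [0, 0, 0], -1], [[0.2, 0, 0], [0, 0, 0], -1], [[0, 0, 0], [0, 0, 0], -1]]'

```text
time_s: 20.85
position: [0.5628, -0.0319, 0.1291]
tool_rot: [[-0.53, 0.848, 0.001], [0.848, 0.53, -0.001], [-0.001, 0.0, -1.0]]
ft_force: [0.0, 0.1, -5.2]
grip_width: 0.0109
```

```bash
python3 -c "
from h import *
need([.5586,-.0244,.1287],122)
w=imaging.get_image('wrist')
import pickle;pickle.dump((w,readout.observe()),open('w22.pkl','wb'))
crop(w,200,20,440,210,'w22c',3)"
```

```text
t 20.85 pos [ 0.5628 -0.0319  0.1291] yaw 121.98 F [ 0.   0.1 -5.2] M [-0.1   0.01  0.01] w 0.0109
shift(20mm) [0.428 0.019 0.019] rot(120) [ 0.0002  0.0006 -0.0002]
```

View pics/w22c.png

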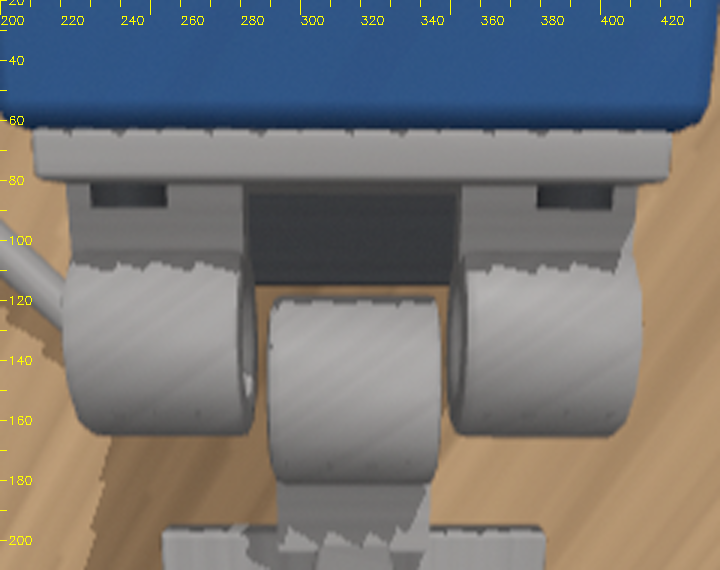

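move_arm --motion '[[[0.2, 0, 0.02], [0.0002, 0.0005, 0], -1], [[0.12, 0, 0], [0, 0, 0], -1], [[0, 0, 0], [0, 0, 0], -1], [[0, 0, 0], [0, 0, 0], -1]]'

```text
time_s: 21.23
position: [0.5596, -0.0266, 0.1287]
tool_rot: [[-0.529, 0.848, 0.001], [0.848, 0.529, -0.001], [-0.001, 0.0, -1.0]]
ft_force: [-0.3, -0.7, -4.8]
grip_width: 0.0111
```

```bash
python3 -c "
from h import *
need([.5586,-.0244,.1287],122)
w=imaging.get_image('wrist')
import pickle;pickle.dump((w,readout.observe()),open('w23.pkl','wb'))
crop(w,210,85,420,205,'w23c',3)
crop(w,215,110,315,200,'w23l',7)
crop(w,315,110,415,200,'w23r',7)
w=imaging.get_image('scene');crop(w,280,165,370,245,'s23',7)"
```

```text
t 21.2333 pos [ 0.5596 -0.0266  0.1287] yaw 121.96 F [-0.3 -0.7 -4.8] M [-0.03 -0.04  0.01] w 0.0111
shift(20mm) [0.118 0.014 0.001] rot(120) [ 0.0002  0.0004 -0.0004]
```

View pics/w23l.png

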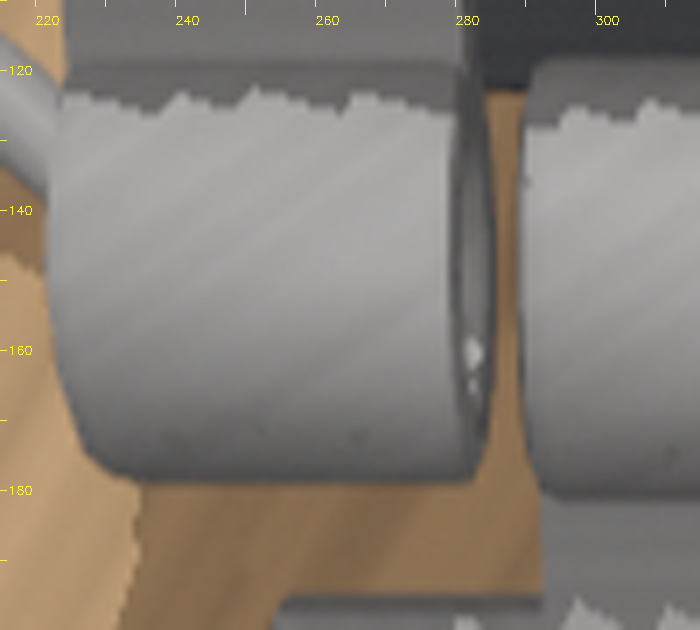

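View pics/w23r.png

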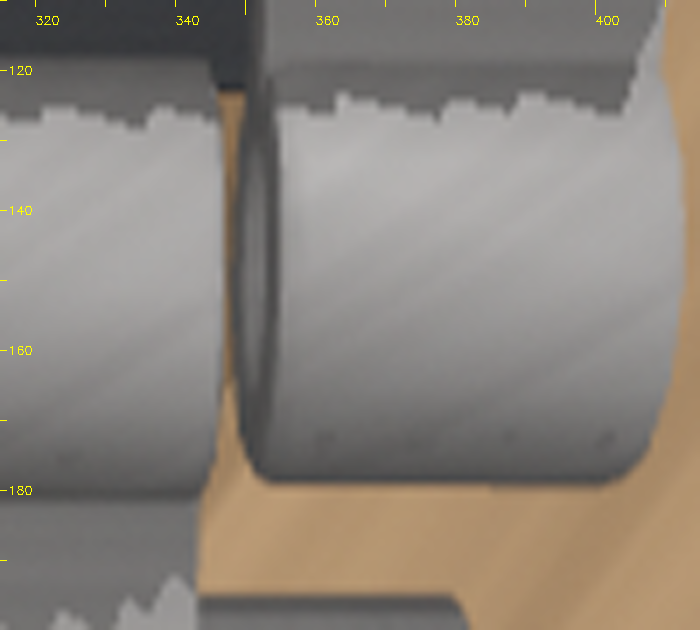

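View pics/s23.png

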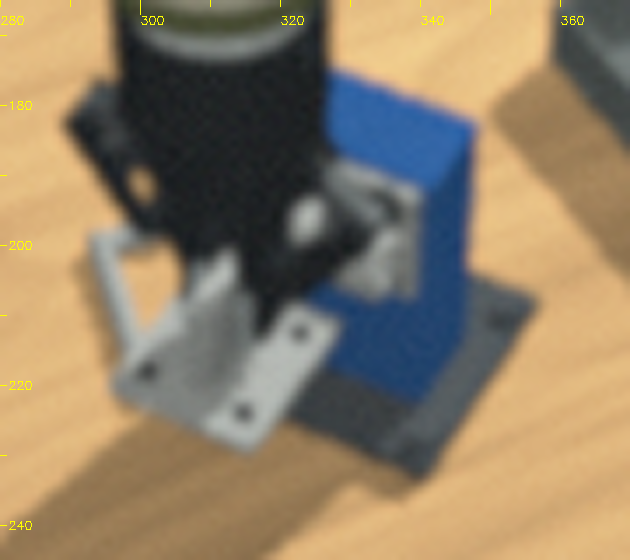

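```bash
cat > m.py <<'E'
from h import *
import sys
def meas(n=2):
    acc=0
    for _ in range(n): 
        w=imaging.get_image("wrist"); acc=acc+w["img"].astype(float)
    g=(acc/n).mean(2); 
    k=4; 
    def edge(prof,a,b):   # strongest |gradient| subpixel between a,b
        d=np.gradient(cv2.GaussianBlur(prof[None],(0,0),1.0)[0]); i=a+np.argmax(abs(d[a:b])); y=abs(d[i-1:i+2]); 
        return i+.5*(y[0]-y[2])/(y[0]-2*y[1]+y[2]), d[i]
    return g,edge,acc/n
if __name__=="__main__":
    g,edge,im=meas()
    np.save("g.npy",g)
    for r in range(132,172,4):
        p=g[r-1:r+2].mean(0)
        print(r,[tuple(np.round(edge(p,a,b),1)) for a,b in ((215,229),(275,283),(282,289),(287,295),(342,349),(346,352),(351,358),(404,418))])
    for c in (240,250,260,300,310,320,330,370,380,390):
        p=g[:,c-2:c+3].mean(1); print(c,[tuple(np.round(edge(p,a,b),1)) for a,b in ((112,124),(174,185))])
E
python3 m.py
```

```text
132 [(np.float64(216.7), np.float64(7.5)), (np.float64(278.9), np.float64(-26.1)), (np.float64(286.4), np.float64(9.0)), (np.float64(289.6), np.float64(19.8)), (np.float64(346.5), np.float64(-20.1)), (np.float64(346.5), np.float64(-20.1)), (np.float64(354.6), np.float64(26.8)), (np.float64(411.8), np.float64(-8.3))]
136 [(np.float64(221.3), np.float64(16.4)), (np.float64(278.7), np.float64(-26.1)), (np.float64(284.2), np.float64(11.6)), (np.float64(289.3), np.float64(20.1)), (np.float64(346.6), np.float64(-24.7)), (np.float64(346.6), np.float64(-24.7)), (np.float64(354.8), np.float64(26.0)), (np.float64(412.0), np.float64(-9.0))]
140 [(np.float64(221.0), np.float64(14.2)), (np.float64(278.6), np.float64(-23.2)), (np.float64(320.0), np.float64(13.6)), (np.float64(289.1), np.float64(20.3)), (np.float64(346.5), np.float64(-25.1)), (np.float64(346.5), np.float64(-25.1)), (np.float64(354.9), np.float64(23.1)), (np.float64(412.2), np.float64(-8.7))]
144 [(np.float64(221.2), np.float64(12.7)), (np.float64(278.5), np.float64(-21.9)), (np.float64(297.9), np.float64(13.2)), (np.float64(289.1),
[... 2213 characters left out ...]
6)), (np.float64(178.9), np.float64(7.5))]
260 [(np.float64(116.5), np.float64(9.5)), (np.float64(178.8), np.float64(8.2))]
300 [(np.float64(118.0), np.float64(10.6)), (np.float64(181.4), np.float64(9.9))]
310 [(np.float64(118.0), np.float64(10.4)), (np.float64(181.5), np.float64(9.3))]
320 [(np.float64(118.0), np.float64(10.2)), (np.float64(181.5), np.float64(9.0))]
330 [(np.float64(118.0), np.float64(10.2)), (np.float64(181.6), np.float64(8.3))]
370 [(np.float64(114.7), np.float64(11.0)), (np.float64(178.9), np.float64(20.3))]
380 [(np.float64(124.0), np.float64(16.3)), (np.float64(178.9), np.float64(19.7))]
390 [(np.float64(122.9), np.float64(16.1)), (np.float64(179.0), np.float64(19.0))]
```

View pics/w23c.png

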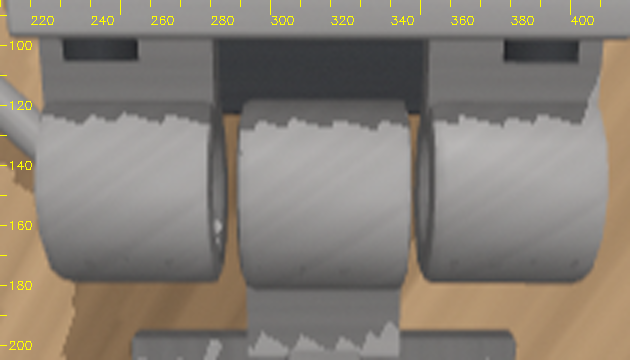

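move_arm --motion '[[[0.058, -0.025, 0], [0, 0, 0], -1], [[0, 0, 0], [0, 0, 0], -1], [[0, 0, 0], [0, 0, 0], -1]]'

```text
time_s: 21.68
position: [0.5587, -0.0261, 0.1287]
tool_rot: [[-0.529, 0.849, 0.001], [0.849, 0.529, -0.001], [-0.001, 0.0, -1.0]]
ft_force: [0.6, -0.1, -4.9]
grip_width: 0.0108
```

```bash
python3 m.py | egrep -v "^1[356]"; python3 -c "
from h import *
need([.5586,-.0244,.1287],122)"
```

```text
140 [(np.float64(222.8), np.float64(17.5)), (np.float64(280.1), np.float64(-23.5)), (np.float64(290.8), np.float64(16.8)), (np.float64(289.0), np.float64(20.4)), (np.float64(346.4), np.float64(-22.0)), (np.float64(346.4), np.float64(-22.0)), (np.float64(356.1), np.float64(24.6)), (np.float64(413.4), np.float64(-9.3))]
144 [(np.float64(222.8), np.float64(13.3)), (np.float64(280.0), np.float64(-21.8)), (np.float64(289.4), np.float64(16.2)), (np.float64(288.9), np.float64(19.9)), (np.float64(346.4), np.float64(-21.8)), (np.float64(346.4), np.float64(-21.8)), (np.float64(356.1), np.float64(22.2)), (np.float64(413.4), np.float64(-8.6))]
148 [(np.float64(222.8), np.float64(12.9)), (np.float64(279.9), np.float64(-20.3)), (np.float64(289.4), np.float64(15.7)), (np.float64(289.0), np.float64(20.0)), (np.float64(346.5), np.float64(-21.3)), (np.float64(346.5), np.float64(-21.3)), (np.float64(356.2), np.float64(21.1)), (np.float64(413.4), np.float64(-7.0))]
240 [(np.float64(119.8), np.float64(-4.4)), (np.float64(180.9), np.float64(10.1))]
250 [(np.float64(119.8), np.float64(-4.4)), (np.float64(1
[... 153 characters left out ...]
p.float64(181.4), np.float64(9.8))]
310 [(np.float64(118.1), np.float64(10.2)), (np.float64(181.5), np.float64(9.2))]
320 [(np.float64(118.0), np.float64(10.0)), (np.float64(181.5), np.float64(9.1))]
330 [(np.float64(118.1), np.float64(10.2)), (np.float64(181.5), np.float64(8.3))]
370 [(np.float64(120.1), np.float64(-4.4)), (np.float64(181.0), np.float64(21.7))]
380 [(np.float64(120.1), np.float64(-4.2)), (np.float64(181.0), np.float64(20.9))]
390 [(np.float64(120.1), np.float64(-4.7)), (np.float64(181.0), np.float64(19.5))]
t 21.7833 pos [ 0.5587 -0.0261  0.1287] yaw 121.93 F [-0.2 -0.2 -4.8] M [-0.05 -0.04  0.  ] w 0.011
shift(20mm) [ 0.075  0.044 -0.002] rot(120) [ 0.0002  0.0005 -0.0006]
```

move_arm --motion '[[[0.01, 0, 0], [0, 0, 0], -1], [[0, 0, 0], [0, 0, 0], -1], [[0, 0, 0], [0, 0, 0], -1], [[0, 0, 0], [0, 0, 0], -1], [[0, 0, 0], [0, 0, 0], -1], [[0, 0, 0], [0, 0, 0], -1]]'

```text
time_s: 22.28
position: [0.5586, -0.026, 0.1287]
tool_rot: [[-0.529, 0.849, 0.001], [0.849, 0.529, -0.001], [-0.001, 0.0, -1.0]]
ft_force: [0.3, 0.2, -4.9]
grip_width: 0.0108
```

```bash
python3 m.py | egrep "^(144|25|31|38)"; python3 -c "
from h import *
need([.5586,-.0244,.1287],122)
w=imaging.get_image('top');cv2.imwrite('pics/t24.png',w['img']);w=imaging.get_image('scene');cv2.imwrite('pics/s24.png',w['img'])"
```

```text
144 [(np.float64(222.7), np.float64(13.4)), (np.float64(280.0), np.float64(-22.4)), (np.float64(289.9), np.float64(15.5)), (np.float64(289.0), np.float64(19.2)), (np.float64(346.4), np.float64(-21.9)), (np.float64(346.4), np.float64(-21.9)), (np.float64(356.1), np.float64(22.3)), (np.float64(413.1), np.float64(-8.8))]
250 [(np.float64(120.2), np.float64(-4.3)), (np.float64(181.2), np.float64(7.9))]
310 [(np.float64(118.1), np.float64(10.0)), (np.float64(181.5), np.float64(9.3))]
380 [(np.float64(120.7), np.float64(-4.3)), (np.float64(181.2), np.float64(18.8))]
t 22.3833 pos [ 0.5586 -0.026   0.1287] yaw 121.92 F [ 1.  -0.2 -4.5] M [-0.07 -0.01  0.04] w 0.0106
shift(20mm) [ 0.067  0.043 -0.001] rot(120) [ 0.0002  0.0005 -0.0006]
```

View pics/t24.png

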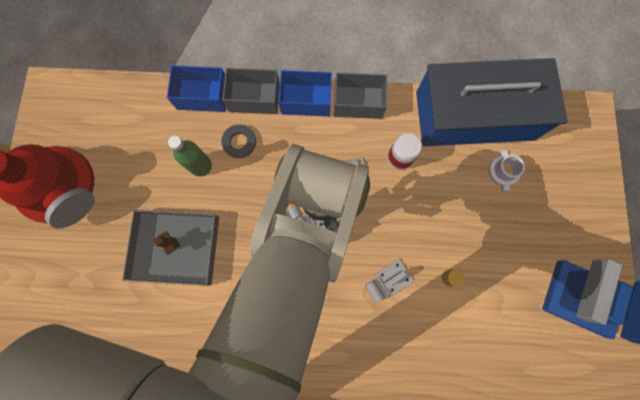

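View pics/s24.png

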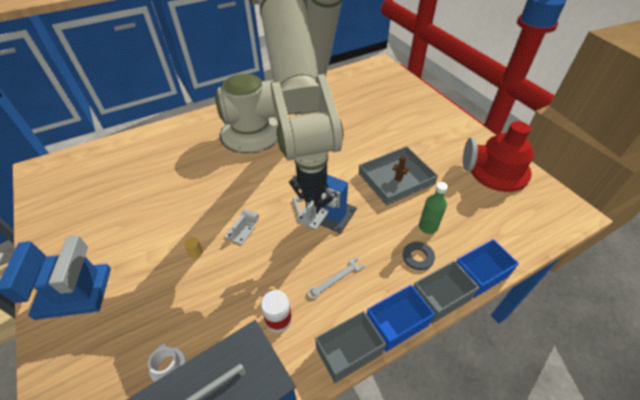

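```bash
python3 -c "
from rig import job
print(job.close_job())"
```

```text
the job is handed in; nothing more can be done
None
```

The spacer is out and standing upright in the grey tray. The narrow-knuckle leaf is held level in the gap with its plate pointing away from the post. I handed the job in at about 22.5 s.

**Last checks, wrist picture:**
- **Across the gap:** the leaf knuckle's centre is about 0.1 mm from the gap's centre.
- **Along x:** the knuckle front edges agree to about 0.15 mm.
- **Height:** the knuckles look the same length (57.4 px against 57.2 px), so their heights match to within about 1 mm. This was also the height I had worked out from the arm reading when the leaf lay on the bench.
- **Tilt:** the leaf is within about 0.1° of level and square to the jamb.
- **Force:** only the leaf's weight showed on the wrist, about 5 N, so nothing was pressing on the jamb.

**Two weaker points:**
- My first position estimate for the jamb put its axis about 1.5 mm farther along x than the final picture did. I trusted the picture.
- I could not check the height with a second camera, because the gripper hid the knuckles from it.

In the last top and scene pictures the loose things I could see looked unmoved. The arm hid the pin and part of the wrench.

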